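Take the left-hand hold-down knob off a glass flat lap

TASK

The grinding disc of the flat lap is to be changed: unscrew the orange hold-down knob from its spindle (left-hand thread, so it loosens clockwise seen from above; the spindle is already locked), following it up as it climbs and never straining the thread by pulling, holding down or wrenching at it before it has run free. Then lift the knob off and set it down gently in the empty steel parts tray, without dropping it. Leave the machine and everything else on the bench alone.

Things in the scene. Friction and masses are not known exactly. Their poses are not given: they have to be found in the camera images.
- knob: the loose hold-down knob, 300 g, 46 mm tall: brass skirt 32 mm wide from 0 to 18 mm, then a round orange fluted head 42 mm wide from 18 to 46 mm, closed top with a short white mark. Origin at the centre of its underside, z up its axis. Grip it at any yaw. It sits on a left-hand thread (see spindle): clockwise from above (yaw decreasing) loosens it. It stays where it is left.
- knob_head (a point): point on the knob's axis 35 mm above its underside: in the orange head, a good height to grip (with the knob tight, a gripper's tips may reach 30 mm lower without touching the flange).
- spindle: fixed, locked spindle with a steep three-start left-hand thread, 20 mm over the crests, with some 0.7 mm of play. Origin on its axis at the tight knob's underside, 134.5 mm above the table; its nose ends 27 mm higher, inside the knob. Turning lifts the knob by several mm in a quarter turn; follow the rise by feel. It runs free after some 2/3 turn, then must rise some 15 mm more to clear the nose.
- thread (a point): middle of the thread, 15 mm above the spindle's origin. A spring presses up under the tight knob with about 20 N, fading to none over the first 3 mm of rise. Until the knob has run free, loading it by hand in any direction with more than about 10 N (pulling up, holding down as it climbs, sideways) strains the thread; the wrong way round it jams at once.
- lap: flat lap, fixed: housing 300 x 280 mm (x, y), 90 mm high; round splash pan 272 mm wide, rim 136 mm above the table; grinding disc 200 mm wide, face 125 mm up; on it a sprung steel flange 48 mm wide, top 134.5 mm up (follows the knob 3 mm up). Origin on the table under the spindle, controls on the -x face; a small water bottle, top 224 mm up, stands at its corner 146 mm along +x, 132 mm along -y.
- parts_tray: empty steel parts tray, fixed, 130 x 150 x 20 mm (x, y, z) outside, walls and floor 4 mm; origin under its centre. The wooden tray of the same size is full of beads and is not the one.
- bead_tray: wooden tray full of glass beads, fixed, 130 x 150 x 20 mm (beads to 21 mm); origin under its centre. Bystander.
- paperweight: round blue glass paperweight, 66 mm wide, 50 mm tall; origin under its centre. Bystander.
- frit_jar: green glass jar with steel cap, 60 mm wide, 85 mm tall; origin under its centre. Bystander.
- pliers: pliers with blue handles, 160 mm long, lying flat; origin near the pivot. Bystander.
Mind the look-alikes: they are no part of the job. There is more than one size of the parts_tray; the one meant has the size given above.

How it is judged:
By the outcome, as a careful person would: the job done as asked, in the order asked, and still so for the second after the job is handed in, with the robot touching nothing.
It also fails if it takes over 72 s, if anything falls off the work surface, if the arm or the gripper's body presses on something with over 40 N, if the wrist force passes 120 N, or if a joint passes its speed limit or range.

ROBOT

A 6-joint arm with a two-finger parallel gripper is mounted at the origin on the work surface. World frame = base frame: x ahead of the robot, y to its left, z up, the work surface at z = 0. Lengths are in mm, angles in rad, forces in N, time in s.
With the tool pointing down it reaches from about 275 to 1000 mm from the base axis. Payload 8.4 kg.
Tool frame: the origin (TCP) lies on the centre line of the jaws, within the pads' length; the fingertips stand 22 mm ahead of it and the grasp point (between the pads) lies 3 mm ahead of it; z points along the fingers, x is the direction in which the jaws open and shut, and the axes are right-handed (so a half turn about z gives the same grasp; the last joint's range is limited). The gripper opens to 85 mm and grips with 20 to 120 N. Pads are 22 mm wide; open, the fingers measure 114 mm over their backs; the gripper's body (76 mm by 85 mm) begins 54 mm behind the grasp point. The pads swing forward as they close: fully open they stand 13 mm farther back than shut.
Start: joints at [1.33, 0.353, 1.633, -0, 1.155, -0.002], TCP at [147.834, 607.267, 253.281] pointing down, gripper open.
Joint ranges: [-2.63, 2.63], [-0.92, 2.1], [0.06, 2.66], [-1.3, 4.44], [0, 2.69], [-3.02, 3.02]. Speed limits (rad/s): [2.22, 2.22, 2.79, 3.14, 3.14, 3.14].

INTERFACE

Orientations are given as [roll, pitch, yaw] about the fixed x, y, z axes, in that order (R = Rz(yaw) Ry(pitch) Rx(roll)).
In Python, from rig import status, viewer, job gives the robot as it stands.
- The arm moves only by the tool send_rows, never from a script. Its argument "plan" is a list of rows, each a list of 3 entries, a list of its own where there are three numbers: the shift along the tool's x, y, z in m, then the turn, a rotation vector about the tool's x, y, z in rad, then the opening, from -1 (shut) to 1 (fully open). In form: [[[x, y, z], [rx, ry, rz], jaw], ...]. A call has exactly 5 rows; each row is the pose to reach, as a shift and turn from the pose measured when the call began, along the tool's axes at that moment; what a row does not reach only later rows make up. A row lasts 1/12 s, in which the tool goes at most 41.7 mm and 7.16 degrees, less where a joint would pass 70% of its speed; a pose out of reach is approached as far as the arm can. A call with a gripper value outside its range is refused whole. The fingers move at their own pace and stop on an object; "squeeze" is the grip in N (left out, the last holds). Time passes only in rows, so rows that repeat a pose let the fingers close, or fill a call up. It gives the time, the measured TCP pose, the force and the opening at its end, in the units of the state.
- status.sense(): the state, without advancing time (a new reading comes with each control period).
- viewer.grab_frame(name): name is "scene" or "top" or "wrist"; returns the picture (420x560x3 uint8, red, green, blue); there is no depth.
- viewer.camera_params(name): a dict with "intrinsics" (3x3 intrinsics, pixels), "xyz" and "orientation" of the camera in the world. Camera axes: x right, y down, z forward; pixel columns grow to the right and rows downward; lengths in mm; the calibration is good to about 2 mm. A picture is of the moment at which its call begins: read the wrist's pose just before it. camera_params takes no time and is no camera call; for the wrist camera it gives the pose at the moment of the call.
- job.sign_off(): hands the job in, once; it reports no verdict.
Trained networks look in the newest picture that a camera, given by its name, has taken for a name from the list of things; names that differ only in an ending like _2 or _b are one class to them, and where a whole thing is asked for, a point or a joint stands for the part that bears it (a point fixed in the world has none). Each returns a list of dicts, best first, with "p" (0 to 1); they miss things now and then, are a little off and sometimes report something else, mostly with a low value. They report only what shows in the picture. A call takes as long as a camera call. They do not tell look-alikes from the thing itself.
- viewer.cut_out(label, camera): "mask" (420x560 bool, what is visible of it) and "extent" ([left, top, width, height] in pixels, round what is visible of it).
The state is a dict: "clock": time; "qpos": joint angles; "qvel": joint speeds; "joint_efforts": joint torques, N m; "eef_pos": TCP position; "tcp_rot": TCP orientation; "contact_force": force on the tool from outside, world axes, zero at the start; "wrist_torque": the same for the moment, N m; "opening": opening from 0.0 (shut) to 1.0 (fully open).
Only numpy, scipy, OpenCV 4.12 (cv2) and the standard library are available. Lean on these libraries where they do the work, as an engineer would, in place of code of your own. Each camera call takes 0.05 s, during which the arm holds its last target.

## Working session

There is one attempt and no reset: what is moved stays moved. The work goes in short steps, Python scripts to look and compute and a tool call to move; the robot and the scene stay as the last step left them, time stands still between calls to the robot, and variables do not carry over. Pictures are saved under pics/ and viewed, and the job is handed in when it is done.

Besides the shell and the picture viewer there is one more tool, called after "Call:" as name(argument=value, ...), one argument or row to a line, values as JSON. send_rows: Moves the arm, as the interface text tells. Its arguments: {"type":"object","properties":{"plan":{"type":"array"},"squeeze":{"type":"number"}},"required":["plan"]}

```bash
ls; mkdir -p pics; python3 - <<'E'
from rig import status, viewer
import cv2
print(status.sense())
for n in("scene","top","wrist"):
    p=viewer.camera_params(n);print(n,p)
    im=viewer.grab_frame(n);cv2.imwrite(f"pics/{n}0.png",im[:,:,::-1])
E
```

```text
pics
{'clock': 0.0, 'qpos': array([ 1.32959735e+00,  3.53640777e-01,  1.63415975e+00,  8.65853582e-06,
        1.15516870e+00, -2.36939998e-03]), 'qvel': array([-9.32216534e-05,  1.05530533e-04,  8.74714913e-05, -1.06011206e-03,
       -4.20684560e-04,  1.52329984e-03]), 'joint_efforts': array([ 2.33362793e-03, -6.05268574e+01, -3.42063296e+01,  7.09907090e-05,
        9.43920080e-03,  5.18699051e-05]), 'eef_pos': array([147.72495537, 606.82786844, 252.55528943]), 'tcp_rot': array([-3.14158148e+00,  1.37655312e-03,  1.33196325e+00]), 'contact_force': array([ 0.20535938, -0.66436788,  0.27724682]), 'wrist_torque': array([-0.03982238, -0.01498329, -0.00290137]), 'opening': 0.9995009997455272}
scene {'intrinsics': array([[406.83902883,   0.        , 272.50530873],
       [  0.        , 406.83902883, 212.61515756],
       [  0.        ,   0.        ,   1.        ]]), 'xyz': array([ 826.7207908 , -470.98690771, 1041.62416963]), 'orientation': array([-2.53245025, -0.01424681,  0.71988547])}
top {'intrinsics': array([[455.81434511,   0.        , 272.57254406],
       [  0.        , 455.81434511, 211.12522694],
       [  0.        ,   0.        ,   1.        ]]), 'xyz': array([ 320.2243018 ,   12.47177392, 1301.15261059]), 'orientation': array([-3.06097161e+00,  2.30643777e-03, -1.54849489e+00])}
wrist {'intrinsics': array([[365.41729066,   0.        , 282.02639188],
       [  0.        , 365.41729066, 216.01983913],
       [  0.        ,   0.        ,   1.        ]]), 'xyz': array([ 78.78743999, 624.58631796, 373.23379885]), 'orientation': array([2.85551567e+00, 1.38367119e-03, 1.33282299e+00])}
```

View pics/scene0.png

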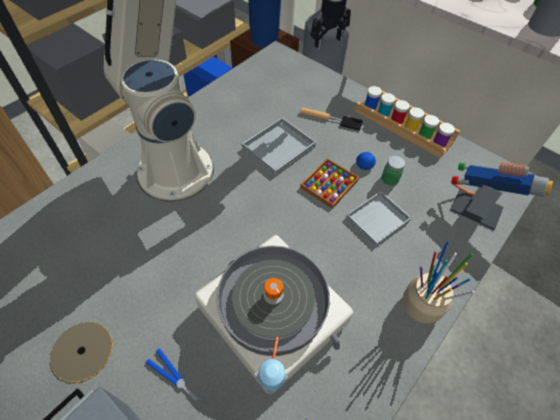

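View pics/top0.png

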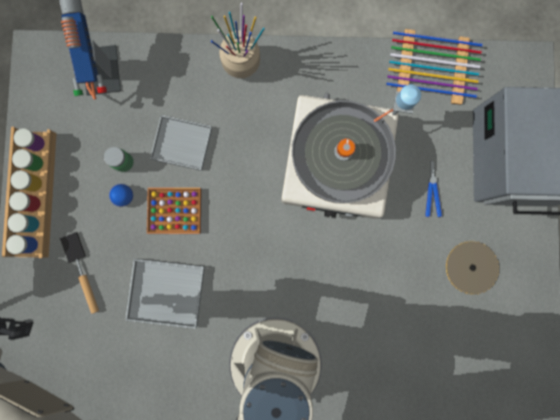

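View pics/wrist0.png

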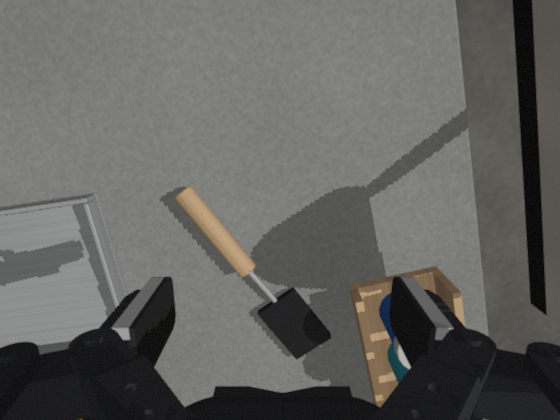

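The top view shows an orange knob at (346,148) on the lap. The steel trays are a smaller one at (183,143) and a larger one at (167,292), with the wooden bead tray at (175,211). Next I'll measure them.

```bash
cat > h.py <<'E'
import numpy as np, cv2
from scipy.spatial.transform import Rotation as R
from rig import status, viewer
def rot(e): return R.from_euler('xyz',e).as_matrix()
def p2w(px,z,P):
    K=P['intrinsics'];d=rot(P['orientation'])@np.linalg.solve(K,np.array([px[0],px[1],1.]))
    o=P['xyz'];return o+d*(z-o[2])/d[2]
def w2p(w,P):
    c=rot(P['orientation']).T@(np.asarray(w,float)-P['xyz']);q=P['intrinsics']@c;return q[:2]/q[2]
def snap(n,name):
    P=viewer.camera_params(n);im=viewer.grab_frame(n);cv2.imwrite(f"pics/{name}.png",im[:,:,::-1]);return P,im
E
python3 - <<'E'
from h import *
ims={}
for n in("top","scene"):
    P,im=snap(n,n+"1")
    for lab in("knob","parts_tray","bead_tray","lap"):
        for r in viewer.cut_out(lab,n):
            m=r["mask"].astype(np.uint8);ys,xs=np.nonzero(m)
            print(n,lab,round(r["p"],2),r["extent"],xs.mean().round(1),ys.mean().round(1),end=' ')
            if lab.endswith("tray"):
                c=max(cv2.findContours(m,0,2)[0],key=cv2.contourArea);
                pts=np.array([p2w(p[0],20,P)[:2] for p in c],np.float32);print(cv2.minAreaRect(pts))
            elif lab=="knob":
                hs=np.nonzero((im[:,:,0]>150)&(im[:,:,1]<130)&(im[:,:,2]<90)&(m>0))
                c=(xs.mean(),ys.mean());print(p2w(c,180,P),p2w(c,165,P))
            else: print()
    s=cv2.resize(im[90:210,90:410] if n=="top" else im[120:360,180:420],None,fx=2.5,fy=2.5,interpolation=cv2.INTER_CUBIC)
    cv2.imwrite(f"pics/crop_{n}.png",s[:,:,::-1])
E
```

```text
top knob 0.7 [337.4, 140.5, 16.7, 17.1] 344.7 148.3 [ 571.97070237 -159.38671102  180.        ] [ 575.33883975 -161.6860209   165.        ]
top parts_tray 0.83 [149.2, 116.5, 62.3, 54.3] 180.8 142.6 ((614.115478515625, 283.69873046875), (156.6535186767578, 133.78472900390625), 78.63981628417969)
top parts_tray 0.61 [126.6, 259.5, 81.3, 67.1] 164.9 293.5 ((188.18820190429688, 312.39373779296875), (205.09085083007812, 177.34608459472656), 84.7763900756836)
top bead_tray 0.59 [145.6, 189.1, 55.1, 41.8] 173.3 210.4 ((419.4693603515625, 298.4138488769531), (127.41754913330078, 153.4122772216797), 1.2734503746032715)
top lap 0.74 [279.8, 83.8, 140.9, 134.8] 343.2 154.5 
scene knob 0.61 [261.6, 276.4, 23.2, 23.5] 273.0 288.4 [ 579.73749943 -168.98555644  180.        ] [ 575.43777166 -163.72802023  165.        ]
scene parts_tray 0.94 [347.1, 191.1, 62.0, 55.1] 378.0 217.9 ((618.9546508789062, 277.51397705078125), (161.34567260742188, 135.51243591308594), 78.33882141113281)
scene parts_tray 0.63 [241.3, 113.3, 71.9, 62.7] 278.2 145.6 ((193.6895751953125, 305.2366027832031), (215.0386505126953, 187.99136352539062), 85.58497619628906)
scene parts_tray 0.4 [264.4, 275.3, 18.2, 23.0] 273.5 288.9 ((536.0667114257812, -111.88601684570312), (56.0400390625, 50.407161712646484), 84.79469299316406)
scene bead_tray 0.72 [302.5, 158.9, 55.7, 50.5] 328.9 182.5 ((423.68292236328125, 288.2734069824219), (138.73751831054688, 166.23764038085938), 0.8185802698135376)
scene lap 0.65 [195.3, 234.6, 155.6, 157.6] 273.6 311.1
```

View pics/crop_top.png

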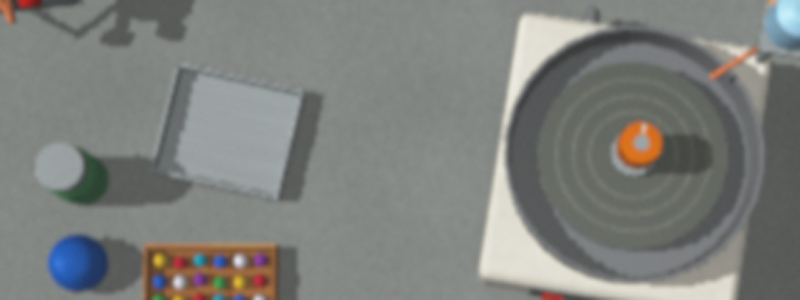

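View pics/crop_scene.png

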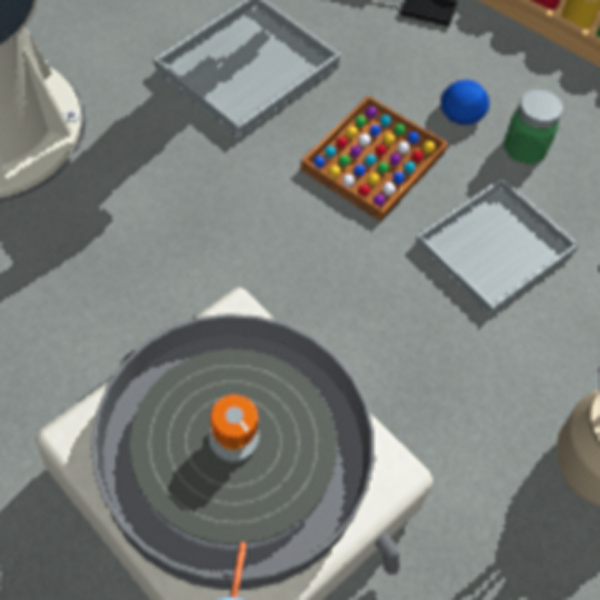

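```bash
cat >> h.py <<'E'
def rel(target,yaw=None,s=None):
    s=s or status.sense();M=rot(s['tcp_rot'])
    t=M.T@(np.array(target,float)-s['eef_pos'])
    if yaw is None: rv=np.zeros(3)
    else: rv=R.from_matrix(M.T@rot([np.pi,0,yaw])).as_rotvec()
    return t/1000,rv
def show(target,yaw=None):
    s=status.sense();t,rv=rel(target,yaw,s);print('clk',round(s['clock'],2),'pos',s['eef_pos'].round(2),'rot',s['tcp_rot'].round(4),'q',s['qpos'].round(3),'F',s['contact_force'].round(2),'T',s['wrist_torque'].round(2),'op',round(s['opening'],4));print('shift',t.round(4),'rv',rv.round(4))
E
python3 -c "
from h import *
show([573,-163,310],2.3)"
```

```text
clk 0.65 pos [147.83 607.29 253.3 ] rot [ 3.1416e+00 -1.0000e-04  1.3320e+00] q [ 1.33   0.353  1.633 -0.     1.155 -0.002] F [ 0.31 -0.08 -0.11] T [-0.03 -0.04 -0.03] op 0.9944
shift [-0.6479  0.5953 -0.0568] rv [ 0.00e+00 -1.00e-04 -9.68e-01]
```

Call:
send_rows(
  plan=[
    [[-0.026,0.024,-0.006],[0,0,-0.06],1],
    [[-0.052,0.048,-0.012],[0,0,-0.12],1],
    [[-0.078,0.072,-0.018],[0,0,-0.18],1],
    [[-0.104,0.096,-0.024],[0,0,-0.24],1],
    [[-0.13,0.12,-0.03],[0,0,-0.3],1],
  ],
)

```text
clock: 1.07
eef_pos: [234.1, 451.1, 283.6]
tcp_rot: [3.141, -0.0, 1.635]
contact_force: [-0.1, -0.4, 0.9]
opening: 1.0
```

```bash
python3 -c "
from h import *
show([573,-163,310],2.3)"
```

```text
clk 1.07 pos [234.1  451.12 283.56] rot [ 3.1414e+00 -1.0000e-04  1.6354e+00] q [ 1.089  0.14   1.845 -0.     1.157 -0.546] F [-0.12 -0.39  0.9 ] T [-0.04  0.01 -0.04] op 0.9997
shift [-0.6347  0.2985 -0.0265] rv [ 2.000e-04 -1.000e-04 -6.646e-01]
```

Call:
send_rows(
  plan=[
    [[-0.03,0.015,-0.005],[0,0,-0.06],1],
    [[-0.065,0.031,-0.01],[0,0,-0.12],1],
    [[-0.1,0.048,-0.014],[0,0,-0.18],1],
    [[-0.135,0.064,-0.018],[0,0,-0.24],1],
    [[-0.17,0.08,-0.02],[0,0,-0.3],1],
  ],
)

```text
clock: 1.48
eef_pos: [325.5, 285.1, 304.3]
tcp_rot: [3.14, -0.0, 1.939]
contact_force: [1.9, 0.5, 0.1]
opening: 0.998
```

```bash
python3 -c "
from h import *
show([573,-163,310],2.3)"
```

```text
clk 1.48 pos [325.51 285.14 304.3 ] rot [ 3.1401e+00 -5.0000e-04  1.9389e+00] q [ 0.716 -0.01   1.959 -0.     1.191 -1.223] F [1.9  0.51 0.07] T [-0.03  0.02 -0.  ] op 0.998
shift [-0.5072  0.0697 -0.0058] rv [ 1.600e-03 -2.000e-04 -3.611e-01]
```

Call:
send_rows(
  plan=[
    [[-0.04,0.005,-0.001],[0,0,-0.03],1],
    [[-0.08,0.011,-0.002],[0,0,-0.06],1],
    [[-0.12,0.016,-0.003],[0,0,-0.09],1],
    [[-0.16,0.022,-0.004],[0,0,-0.12],1],
    [[-0.2,0.027,-0.005],[0,0,-0.15],1],
  ],
)

```text
clock: 1.9
eef_pos: [423.3, 106.3, 309.7]
tcp_rot: [3.139, 0.0, 2.09]
contact_force: [0.9, 0.6, -0.3]
opening: 0.999
```

```bash
python3 -c "
from h import *
show([573,-163,310],2.3)"
```

```text
clk 1.9 pos [423.32 106.33 309.73] rot [3.1389 0.     2.0903] q [ 2.420e-01 -9.000e-03  1.946e+00  1.000e-03  1.202e+00 -1.849e+00] F [ 0.93  0.65 -0.27] T [ 0.07  0.02 -0.  ] op 0.9989
shift [-3.081e-01 -3.800e-03 -3.000e-04] rv [ 0.0027  0.0003 -0.2097]
```

Call:
send_rows(
  plan=[
    [[-0.04,0,0],[0,0,-0.04],1],
    [[-0.08,-0.001,0],[0,0,-0.08],1],
    [[-0.12,-0.002,0],[0,0,-0.12],1],
    [[-0.16,-0.003,0],[0,0,-0.16],1],
    [[-0.2,-0.003,0],[0.003,0,-0.2],1],
  ],
)

```text
clock: 2.32
eef_pos: [520.4, -71.0, 310.0]
tcp_rot: [3.141, 0.001, 2.292]
contact_force: [1.5, 0.9, 1.0]
opening: 1.0
```

```bash
python3 -c "
from h import *
show([573,-163,310],2.3)"
```

```text
clk 2.32 pos [520.43 -70.99 309.96] rot [3.1415e+00 6.0000e-04 2.2918e+00] q [-0.138  0.144  1.78  -0.     1.218 -2.43 ] F [1.45 0.95 1.03] T [ 0.02 -0.05  0.02] op 0.9998
shift [-0.1038 -0.0213  0.    ] rv [ 0.0001  0.0006 -0.0082]
```

Call:
send_rows(
  plan=[
    [[-0.035,-0.007,0],[0,0,0],1],
    [[-0.07,-0.014,0],[0,0,0],1],
    [[-0.1,-0.021,0],[0,0,0],1],
    [[-0.104,-0.021,0],[0,0,0],1],
    [[-0.104,-0.021,0],[0,0,0],1],
  ],
)

```text
clock: 2.73
eef_pos: [573.8, -164.5, 309.6]
tcp_rot: [-3.141, 0.0, 2.29]
contact_force: [-0.7, -0.0, -0.3]
opening: 1.0
```

```bash
cat > look.py <<'E'
import sys
from h import *
P,im=snap("wrist",sys.argv[1])
show([573,-163,310],2.3)
print(P['xyz'],P['orientation'])
m=((im[:,:,0]>130)&(im[:,:,1]<140)&(im[:,:,2]<80)&(im[:,:,0]-im[:,:,1].astype(int)>60)).astype(np.uint8)
n,l,st,c=cv2.connectedComponentsWithStats(m)
for i in range(1,n):
    if st[i,4]>100: print('orange',st[i],c[i])
for r in viewer.cut_out("knob","wrist"):
    print(r['p'],r['extent'])
print('expect top',w2p([573,-163,180],P))
E
python3 look.py w1
```

```text
clk 2.78 pos [ 573.12 -163.21  309.59] rot [-3.1414e+00 -4.0000e-04  2.2905e+00] q [-0.28   0.26   1.635  0.     1.247 -2.571] F [-0.3   0.08 -0.3 ] T [ 0.06  0.02 -0.  ] op 1.0007
shift [ 0.0002  0.     -0.0004] rv [-0.0002 -0.0004 -0.0095]
[ 520.39965286 -210.644041    430.15906811] [2.85651157e+00 1.95412897e-03 2.29032834e+00]
orange [ 253  188   59   58 2029] [282.76293741 215.69689502]
0.89 [252.4, 183.1, 60.0, 62.7]
0.23 [78.1, 0.0, 18.0, 8.5]
expect top [284.35542929 212.84882408]
```

View pics/w1.png

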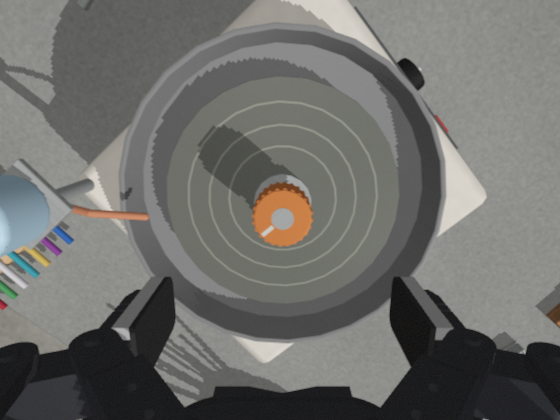

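```bash
python3 - <<'E'
from h import *
im=cv2.imread('pics/w1.png');c=im[170:265,235:330]
cv2.imwrite('pics/w1c.png',cv2.resize(c,None,fx=6,fy=6,interpolation=cv2.INTER_CUBIC))
P=dict(viewer.camera_params('wrist'))
sub=im[205:232,268:298].astype(int);m=(sub.max(2)-sub.min(2)<45)
n,l,st,cc=cv2.connectedComponentsWithStats(m.astype(np.uint8));print(st,cc+[268,205])
for px in((282.5,218.5),(283,217)): print(p2w(px,180.5,P))
E
```

```text
[[  0   0  30  27 414]
 [  4   3  22  22 371]
 [  0  21   6   6  25]] [[283.54347826 217.02898551]
 [282.16172507 218.38814016]
 [270.24       228.32      ]]
[ 575.87950946 -159.13922425  180.5       ]
[ 574.80574124 -159.60959249  180.5       ]
```

View pics/w1c.png

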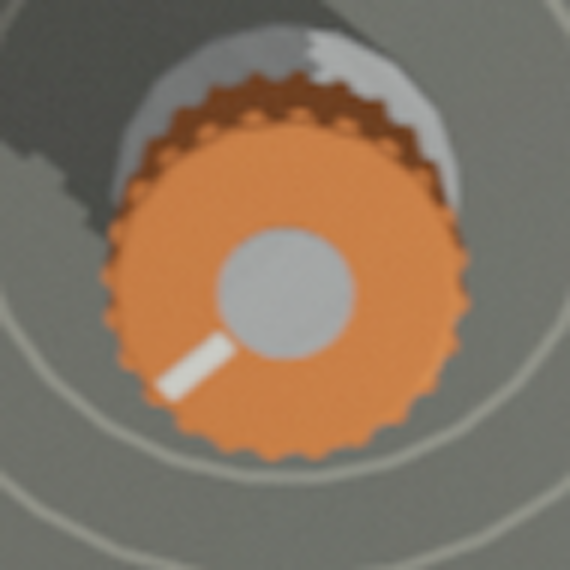

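```bash
python3 -c "
from h import *
show([575.5,-160,240],2.29)"
```

```text
clk 2.83 pos [ 572.8  -162.42  309.74] rot [-3.1415e+00 -4.0000e-04  2.2915e+00] q [-0.279  0.259  1.636  0.     1.247 -2.57 ] F [-0.32  0.12  0.47] T [-0.01 -0.03  0.03] op 1.0016
shift [0.     0.0036 0.0697] rv [-0.0001 -0.0004  0.0015]
```

Call:
send_rows(
  plan=[
    [[0,0.001,0.02],[0,0,0],1],
    [[0,0.002,0.04],[0,0,0],1],
    [[0,0.0036,0.06],[0,0,0],1],
    [[0,0.0036,0.07],[0,0,0],1],
    [[0,0.0036,0.07],[0,0,0],1],
  ],
)

```text
clock: 3.25
eef_pos: [573.8, -158.4, 237.7]
tcp_rot: [-3.139, -0.004, 2.293]
contact_force: [-0.1, 0.4, -0.4]
opening: 0.999
```

```bash
python3 look.py w2; python3 - <<'E'
from h import *
for i in range(2): snap("wrist","tmp");show([575.5,-160,240],2.29)
im=cv2.imread('pics/w2.png')
cv2.imwrite('pics/w2c.png',cv2.resize(im[190:340,200:360],None,fx=3.7,fy=3.7,interpolation=cv2.INTER_CUBIC))
E
```

```text
clk 3.3 pos [ 574.69 -158.89  239.3 ] rot [-3.1406e+00 -2.1000e-03  2.2927e+00] q [-0.272  0.323  1.709  0.     1.111 -2.565] F [-0.17  0.25  0.07] T [-0.01 -0.02 -0.01] op 1.0009
shift [-0.0018 -0.0041 -0.0707] rv [-0.001  -0.0021 -0.0073]
[ 521.07838635 -204.98170867  358.4668375 ] [ 2.85861324e+00 -2.30037905e-03  2.29372834e+00]
orange [ 231  210   82   78 3747] [271.90525754 246.89751801]
0.64 [232.2, 200.9, 80.3, 86.5]
expect top [275.71704876 243.38286969]
clk 3.4 pos [ 575.91 -159.65  240.97] rot [3.1409e+00 7.0000e-04 2.2922e+00] q [-0.273  0.322  1.707  0.     1.111 -2.565] F [-0.31  0.27 -0.1 ] T [ 0.05  0.05 -0.  ] op 0.9977
shift [ 0.     -0.0005  0.001 ] rv [0.0007 0.0007 0.0022]
clk 3.45 pos [ 576.09 -159.91  241.18] rot [3.1406e+00 1.2000e-03 2.2918e+00] q [-0.273  0.322  1.707  0.     1.111 -2.565] F [ 0.55 -0.53 -0.26] T [-0.02  0.01 -0.02] op 1.0002
shift [ 0.0003 -0.0005  0.0012] rv [0.001  0.0012 0.0018]
```

View pics/w2.png

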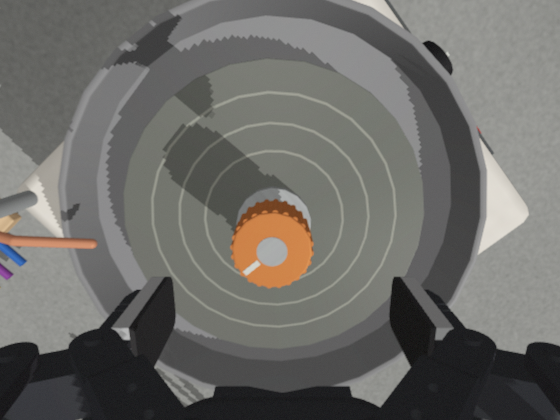

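View pics/w2c.png

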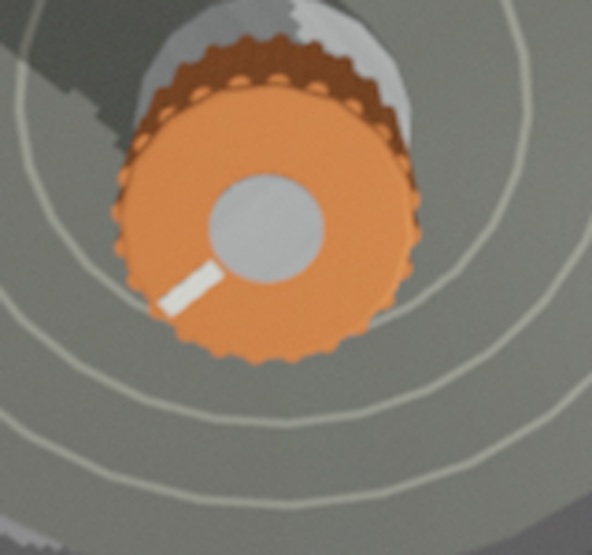

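```bash
cat > disc.py <<'E'
import sys
from h import *
def disc(im,z=180.5):
    o=((im[:,:,0]>130)&(im[:,:,1]<150)&(im[:,:,2]<100)&(im[:,:,0].astype(int)-im[:,:,1]>50)).astype(np.uint8)
    n,l,st,c=cv2.connectedComponentsWithStats(o)
    i=max((i for i in range(1,n) if 150<c[i][0]<420 and st[i,3]>30),key=lambda i:st[i,4])
    cnt=max(cv2.findContours((l==i).astype(np.uint8),cv2.RETR_EXTERNAL,2)[0],key=cv2.contourArea)
    hull=cv2.fillPoly(np.zeros_like(o),[cnt],1)
    s=im.astype(int);g=((s.max(2)-s.min(2)<35)&(hull>0)).astype(np.uint8)
    g=cv2.morphologyEx(g,cv2.MORPH_OPEN,cv2.getStructuringElement(cv2.MORPH_ELLIPSE,(9,9)))
    n,l,st,c=cv2.connectedComponentsWithStats(g)
    j=max(range(1,n),key=lambda j:st[j,4]);return c[j],st[j]
if __name__=='__main__':
  for k in range(int(sys.argv[1])):
    s=status.sense();P,im=snap("wrist",sys.argv[2]+str(k))
    c,st=disc(im);z=float(sys.argv[3]) if len(sys.argv)>3 else 180.5
    w=p2w(c,z,P);M=rot(s['tcp_rot'])
    print(round(s['clock'],2),s['eef_pos'].round(2),'cam',P['xyz'].round(2),P['orientation'].round(4),'px',c.round(2),st[2:4],'w',w.round(2),'tool',(M.T@(w-s['eef_pos'])).round(2))
E
python3 disc.py 4 w3_
```

```text
3.45 [ 576.09 -159.91  241.18] cam [ 522.63 -206.17  361.73] [2.8554e+00 2.8000e-03 2.2928e+00] px [277.6  246.61] [30 28] w [ 577.23 -161.9   180.5 ] tool [-2.18 -0.52 60.68]
3.5 [ 576.11 -159.99  241.21] cam [ 522.64 -206.29  361.72] [2.8553 0.003  2.2926] px [277.92 246.76] [29 28] w [ 577.22 -161.86  180.5 ] tool [-2.05 -0.47 60.71]
3.55 [ 576.08 -160.09  241.06] cam [ 522.58 -206.37  361.59] [2.8554 0.0029 2.2924] px [277.93 247.14] [29 28] w [ 577.26 -161.83  180.5 ] tool [-2.01 -0.31 60.56]
3.6 [ 575.95 -160.13  240.83] cam [ 522.5  -206.41  361.39] [2.8556e+00 2.6000e-03 2.2923e+00] px [277.72 247.5 ] [30 28] w [ 577.31 -161.86  180.5 ] tool [-2.13 -0.17 60.34]
```

```bash
python3 -c "
from h import *
show([577.2,-161.9,172],2.29)"
```

```text
clk 3.65 pos [ 575.83 -160.15  240.63] rot [3.1409e+00 7.0000e-04 2.2914e+00] q [-0.274  0.323  1.707  0.     1.111 -2.565] F [ 0.04 -0.23 -1.06] T [-0.02  0.05 -0.01] op 0.999
shift [-0.0022 -0.0002  0.0686] rv [0.0007 0.0007 0.0014]
```

Call:
send_rows(
  plan=[
    [[-0.001,0,0.01],[0,0,0],1],
    [[-0.002,0,0.02],[0,0,0],1],
    [[-0.002,0,0.028],[0,0,0],1],
    [[-0.002,0,0.033],[0,0,0],1],
    [[-0.0022,0,0.035],[0,0,0],1],
  ],
)

```text
clock: 4.07
eef_pos: [576.5, -161.6, 203.8]
tcp_rot: [-3.141, -0.001, 2.291]
contact_force: [-0.8, -0.6, -0.5]
opening: 1.003
```

```bash
python3 -c "
from h import *
show([577.2,-161.9,172],2.29)"
```

```text
clk 4.07 pos [ 576.5  -161.6   203.85] rot [-3.1409e+00 -1.4000e-03  2.2914e+00] q [-0.276  0.364  1.737  0.     1.043 -2.567] F [-0.83 -0.63 -0.48] T [-0.06  0.02  0.06] op 1.0025
shift [-0.0007  0.0003  0.0318] rv [-0.0007 -0.0014  0.0014]
```

Call:
send_rows(
  plan=[
    [[-0.0005,0,0.009],[0,0,0],1],
    [[-0.0005,0,0.018],[0,0,0],1],
    [[-0.0005,0,0.026],[0,0,0],1],
    [[-0.0005,0,0.03],[0,0,0],1],
    [[-0.0005,0,0.032],[0,0,0],1],
  ],
)

```text
clock: 4.48
eef_pos: [576.3, -161.8, 170.7]
tcp_rot: [-3.14, -0.003, 2.291]
contact_force: [-0.2, -0.2, -0.3]
opening: 0.999
```

```bash
python3 disc.py 6 w4_;python3 -c "
from h import *
show([577.2,-161.9,172],2.29)"
```

```text
4.48 [ 576.31 -161.82  170.7 ] cam [ 523.36 -208.25  291.41] [ 2.8579e+00 -1.1000e-03  2.2922e+00] px [279.62 324.2 ] [46 41] w [ 577.39 -161.68  180.5 ] tool [-0.58  0.89 -9.8 ]
4.53 [ 576.4  -161.86  170.85] cam [ 523.43 -208.26  291.55] [ 2.8578e+00 -9.0000e-04  2.2922e+00] px [279.99 324.17] [45 41] w [ 577.46 -161.55  180.5 ] tool [-0.44  0.99 -9.65]
4.58 [ 576.65 -161.92  171.42] cam [ 523.6  -208.31  292.1 ] [ 2.8575e+00 -4.0000e-04  2.2922e+00] px [280.63 322.74] [46 41] w [ 577.4  -161.58  180.5 ] tool [-0.22  0.78 -9.08]
4.63 [ 576.88 -162.01  171.88] cam [ 523.76 -208.36  292.51] [2.8571e+00 2.0000e-04 2.2922e+00] px [281.19 321.65] [46 41] w [ 577.39 -161.6   180.5 ] tool [-0.02  0.64 -8.62]
4.68 [ 577.01 -162.04  172.12] cam [ 523.85 -208.38  292.77] [2.8569e+00 6.0000e-04 2.2922e+00] px [281.62 320.96] [46 41] w [ 577.36 -161.6   180.5 ] tool [ 0.1   0.55 -8.38]
4.73 [ 577.08 -162.05  172.26] cam [ 523.88 -208.39  292.9 ] [2.8567e+00 8.0000e-04 2.2922e+00] px [281.77 320.64] [45 40] w [ 577.36 -161.61  180.5 ] tool [ 0.16  0.5  -8.24]
clk 4.78 pos [ 577.08 -162.05  172.33] rot [-3.1413e+00 -7.0000e-04  2.2913e+00] q [-0.276  0.401  1.761  0.     0.981 -2.568] F [-0.25  0.19 -0.19] T [-0.02  0.02  0.03] op 0.996
shift [0.     0.0002 0.0003] rv [-0.0003 -0.0007  0.0013]
```

View pics/w4_5.png

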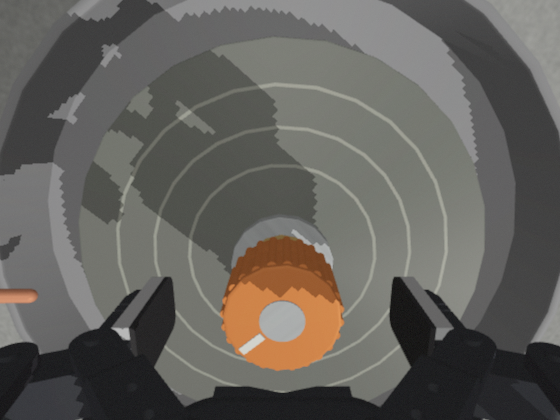

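The disc centre sits at (282,321), midway between the fingers, so the tool is centred to within 0.5 mm. Next I'll close partway.

Call:
send_rows(
  plan=[
    [[0,0.0005,0],[0,0,0],0.6],
    [[0,0.0005,0],[0,0,0],0.3],
    [[0,0.0005,0],[0,0,0],0.12],
    [[0,0.0005,0],[0,0,0],0.1],
    [[0,0.0005,0],[0,0,0],0.1],
  ],
  squeeze=20,
)

```text
clock: 5.2
eef_pos: [577.5, -161.7, 172.4]
tcp_rot: [-3.141, -0.001, 2.291]
contact_force: [0.3, 0.5, -0.1]
opening: 0.552
```

```bash
python3 disc.py 3 w5_;python3 -c "
from h import *
show([577.2,-161.9,172],2.29)"
```

```text
5.2 [ 577.5  -161.72  172.4 ] cam [ 524.25 -208.06  293.  ] [2.8566e+00 1.0000e-03 2.2922e+00] px [281.82 319.13] [45 41] w [ 577.33 -161.62  180.5 ] tool [ 0.2  -0.06 -8.1 ]
5.25 [ 577.46 -161.73  172.34] cam [ 524.24 -208.06  292.97] [2.8567e+00 9.0000e-04 2.2922e+00] px [281.75 319.19] [46 41] w [ 577.33 -161.63  180.5 ] tool [ 0.16 -0.03 -8.16]
5.3 [ 577.46 -161.73  172.36] cam [ 524.24 -208.06  292.95] [2.8567e+00 9.0000e-04 2.2922e+00] px [281.74 319.2 ] [46 41] w [ 577.32 -161.64  180.5 ] tool [ 0.16 -0.05 -8.14]
clk 5.35 pos [ 577.45 -161.73  172.32] rot [-3.1413e+00 -7.0000e-04  2.2914e+00] q [-0.276  0.401  1.76   0.     0.981 -2.567] F [-0.19  0.27 -0.42] T [ 0.02 -0.01 -0.02] op 0.5497
shift [ 0.     -0.0003  0.0003] rv [-0.0003 -0.0007  0.0014]
```

View pics/w5_2.png

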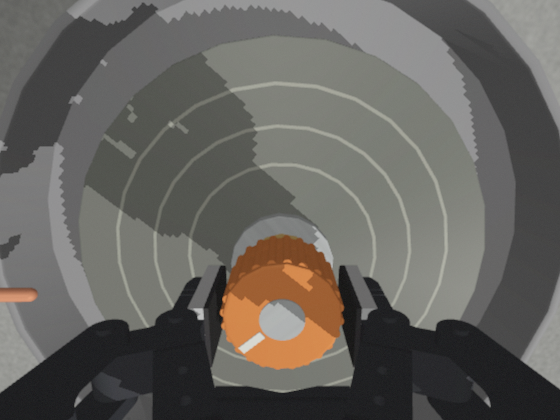

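Call:
send_rows(
  plan=[
    [[0,0,0],[0,0,0],0.06],
    [[0,0,0],[0,0,0],0.04],
    [[0,0,0],[0,0,0],0.03],
    [[0,0,0],[0,0,0],0.02],
    [[0,0,0],[0,0,0],0.02],
  ],
  squeeze=20,
)

```text
clock: 5.77
eef_pos: [577.4, -161.7, 172.3]
tcp_rot: [-3.141, -0.001, 2.291]
contact_force: [-0.2, -0.0, -0.2]
opening: 0.509
```

```bash
python3 disc.py 1 w6_;python3 -c "
from h import *
show([577.2,-161.9,172],2.29)"
```

```text
5.77 [ 577.43 -161.7   172.3 ] cam [ 524.24 -208.07  292.93] [2.8567e+00 9.0000e-04 2.2922e+00] px [281.76 319.26] [46 41] w [ 577.32 -161.63  180.5 ] tool [ 0.14 -0.04 -8.19]
clk 5.82 pos [ 577.45 -161.71  172.32] rot [-3.1413e+00 -7.0000e-04  2.2914e+00] q [-0.276  0.401  1.76   0.     0.981 -2.567] F [ 0.23 -0.33  0.48] T [-0.01 -0.02  0.05] op 0.5084
shift [ 0.     -0.0003  0.0003] rv [-0.0003 -0.0007  0.0014]
```

Call:
send_rows(
  plan=[
    [[0,0,0],[0,0,0],0.01],
    [[0,0,0],[0,0,0],0.005],
    [[0,0,0],[0,0,0],0.0],
    [[0,0,0],[0,0,0],-0.005],
    [[0,0,0],[0,0,0],-0.01],
  ],
  squeeze=20,
)

```text
clock: 6.23
eef_pos: [577.5, -161.7, 172.3]
tcp_rot: [-3.141, -0.001, 2.291]
contact_force: [-1.1, 0.8, -0.4]
opening: 0.497
```

```bash
python3 disc.py 1 w7_;python3 -c "
from h import *
show([577.2,-161.9,172],2.29)"
```

```text
6.23 [ 577.46 -161.71  172.31] cam [ 524.24 -208.07  292.94] [2.8567e+00 9.0000e-04 2.2922e+00] px [281.76 319.26] [46 41] w [ 577.32 -161.63  180.5 ] tool [ 0.16 -0.05 -8.19]
clk 6.28 pos [ 577.45 -161.71  172.32] rot [-3.1413e+00 -8.0000e-04  2.2913e+00] q [-0.276  0.401  1.76   0.     0.981 -2.567] F [ 0.37 -0.26 -0.35] T [-0.03  0.01  0.  ] op 0.4918
shift [ 0.     -0.0003  0.0003] rv [-0.0003 -0.0008  0.0013]
```

Call:
send_rows(
  plan=[
    [[0,0,0],[0,0,0],-0.015],
    [[0,0,0],[0,0,0],-0.02],
    [[0,0,0],[0,0,0],-0.03],
    [[0,0,0],[0,0,0],-0.04],
    [[0,0,0],[0,0,0],-0.06],
  ],
  squeeze=20,
)

```text
clock: 6.7
eef_pos: [577.6, -161.8, 172.4]
tcp_rot: [-3.141, -0.0, 2.291]
contact_force: [0.8, -0.2, -0.1]
opening: 0.483
```

```bash
python3 disc.py 1 w8_;python3 -c "
from h import *
show([577.2,-161.9,172],2.29)"
```

```text
6.7 [ 577.56 -161.8   172.42] cam [ 524.3  -208.12  293.04] [2.8566e+00 1.1000e-03 2.2922e+00] px [282.16 319.04] [46 41] w [ 577.3 -161.6  180.5] tool [ 0.32 -0.06 -8.08]
clk 6.75 pos [ 577.57 -161.79  172.42] rot [-3.1414e+00 -5.0000e-04  2.2914e+00] q [-0.276  0.401  1.76   0.     0.981 -2.567] F [ 0.4  -0.75  1.07] T [-0.14 -0.04  0.02] op 0.4831
shift [ 0.0002 -0.0003  0.0004] rv [-0.0002 -0.0005  0.0014]
```

Call:
send_rows(
  plan=[
    [[0,0,0],[0,0,0],-0.1],
    [[0,0,0],[0,0,0.02],-0.1],
    [[0,0,-0.0001],[0,0,0.05],-0.1],
    [[0,0,-0.0003],[0,0,0.08],-0.1],
    [[0,0,-0.0003],[0,0,0.1],-0.1],
  ],
  squeeze=40,
)

```text
clock: 7.17
eef_pos: [577.6, -161.8, 172.6]
tcp_rot: [-3.141, -0.0, 2.189]
contact_force: [1.0, -0.6, -0.7]
opening: 0.483
```

```bash
python3 -c "
from h import *
show([577.2,-161.9,172],2.29)"
```

```text
clk 7.17 pos [ 577.59 -161.83  172.63] rot [-3.1413e+00 -4.0000e-04  2.1890e+00] q [-0.276  0.401  1.76   0.     0.981 -2.465] F [ 0.97 -0.58 -0.71] T [-0.14 -0.16  0.09] op 0.4826
shift [ 0.0002 -0.0004  0.0006] rv [-0.0002 -0.0004 -0.101 ]
```

Call:
send_rows(
  plan=[
    [[0,0,-0.0002],[0,0,0.04],-0.1],
    [[0,0,-0.0003],[0,0,0.08],-0.1],
    [[0,0,-0.0005],[0,0,0.12],-0.1],
    [[0,0,-0.0006],[0,0,0.16],-0.1],
    [[0,0,-0.0006],[0,0,0.18],-0.1],
  ],
  squeeze=40,
)

```text
clock: 7.58
eef_pos: [577.7, -161.9, 173.1]
tcp_rot: [-3.141, -0.0, 2.006]
contact_force: [1.9, -1.6, -2.7]
opening: 0.476
```

```bash
python3 disc.py 1 w9_;python3 -c "
from h import *
show([577.2,-161.9,172],2.29)
im=cv2.imread('pics/w9_0.png');cv2.imwrite('pics/w9c.png',cv2.resize(im[220:400,190:370],None,fx=3,fy=3))"
```

```text
7.58 [ 577.71 -161.95  173.05] cam [ 513.38 -191.29  293.7 ] [2.8562e+00 1.2000e-03 2.0073e+00] px [282.08 318.83] [45 41] w [ 577.69 -161.42  180.5 ] tool [ 0.48  0.2  -7.45]
clk 7.63 pos [ 577.7  -161.94  173.11] rot [-3.1414e+00 -1.0000e-04  2.0062e+00] q [-0.276  0.401  1.759 -0.     0.982 -2.282] F [ 2.04 -1.72 -3.59] T [-0.27 -0.25  0.03] op 0.4782
shift [ 0.0002 -0.0004  0.0011] rv [-2.000e-04 -1.000e-04 -2.838e-01]
```

View pics/w9c.png

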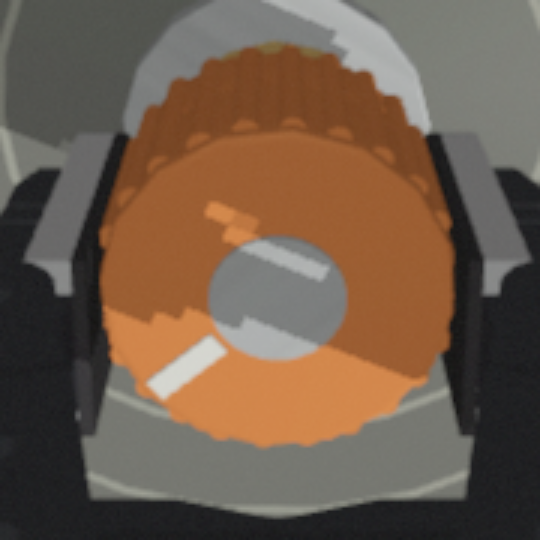

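Call:
send_rows(
  plan=[
    [[0,0,0],[0,0,0.04],-0.1],
    [[0,0,0],[0,0,0.08],-0.1],
    [[0,0,0],[0,0,0.1],-0.1],
    [[0,0,0],[0,0,0.12],-0.1],
    [[0,0,0],[0,0,0.12],-0.1],
  ],
)

```text
clock: 8.05
eef_pos: [577.8, -162.0, 173.3]
tcp_rot: [3.142, 0.0, 1.886]
contact_force: [0.2, -0.6, 0.3]
opening: 0.477
```

```bash
python3 -c "
from h import *
show([577.2,-161.9,172],2.29)"
```

```text
clk 8.05 pos [ 577.79 -161.98  173.28] rot [3.1416e+00 1.0000e-04 1.8857e+00] q [-0.276  0.4    1.759 -0.     0.982 -2.161] F [ 0.24 -0.64  0.34] T [-0.19 -0.11 -0.  ] op 0.4773
shift [ 0.0003 -0.0005  0.0013] rv [-0.000e+00  1.000e-04 -4.043e-01]
```

Call:
send_rows(
  plan=[
    [[0,0,-0.0001],[0,0,0.05],-0.1],
    [[0,0,-0.0002],[0,0,0.1],-0.1],
    [[0,0,-0.0003],[0,0,0.15],-0.1],
    [[0,0,-0.0004],[0,0,0.2],-0.1],
    [[0,0,-0.0004],[0,0,0.2],-0.1],
  ],
)

```text
clock: 8.47
eef_pos: [577.7, -161.9, 173.6]
tcp_rot: [-3.141, -0.0, 1.684]
contact_force: [0.6, -0.9, -0.3]
opening: 0.478
```

```bash
python3 -c "
from h import *
show([577.2,-161.9,172],2.29)"
```

```text
clk 8.47 pos [ 577.66 -161.92  173.62] rot [-3.1413 -0.      1.6843] q [-0.276  0.4    1.759 -0.     0.983 -1.96 ] F [ 0.6  -0.89 -0.28] T [-0.13 -0.07 -0.02] op 0.4776
shift [ 0.0001 -0.0005  0.0016] rv [-3.000e-04 -1.000e-04 -6.057e-01]
```

```bash
python3 disc.py 1 w10_ 181.5;python3 -c "
from h import *
im=cv2.imread('pics/w10_0.png');cv2.imwrite('pics/w10c.png',cv2.resize(im[220:400,190:370],None,fx=3,fy=3))"
```

```text
8.47 [ 577.66 -161.92  173.62] cam [ 507.14 -169.29  294.24] [2.8559e+00 8.0000e-04 1.6851e+00] px [282.09 318.85] [45 41] w [ 577.36 -161.29  181.5 ] tool [ 0.66 -0.23 -7.88]
```

View pics/w10c.png

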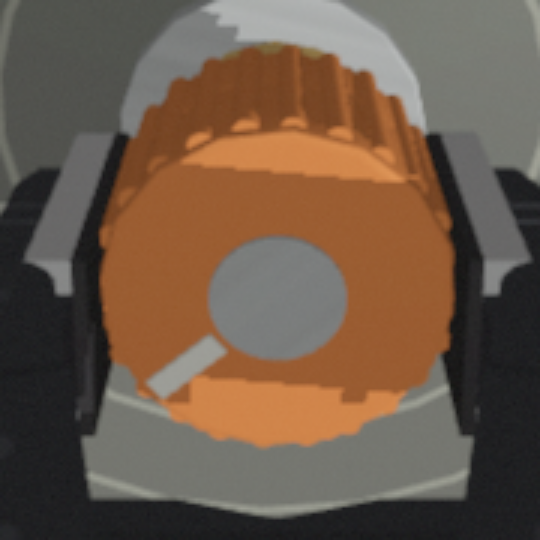

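Call:
send_rows(
  plan=[
    [[0,0,-0.0001],[0,0,0.05],-0.1],
    [[0,0,-0.0003],[0,0,0.1],-0.1],
    [[0,0,-0.0004],[0,0,0.15],-0.1],
    [[0,0,-0.0006],[0,0,0.2],-0.1],
    [[0,0,-0.0006],[0,0,0.2],-0.1],
  ],
)

```text
clock: 8.93
eef_pos: [577.6, -162.1, 174.1]
tcp_rot: [-3.141, 0.0, 1.487]
contact_force: [1.0, -1.2, -2.5]
opening: 0.476
```

```bash
python3 -c "
from h import *
show([577.2,-161.9,172],2.29)"
```

```text
clk 8.93 pos [ 577.59 -162.08  174.08] rot [-3.1412e+00  3.0000e-04  1.4871e+00] q [-0.276  0.399  1.759 -0.     0.984 -1.763] F [ 0.99 -1.19 -2.52] T [-0.4  -0.08 -0.02] op 0.4761
shift [ 0.0002 -0.0004  0.0021] rv [-5.000e-04  1.000e-04 -8.029e-01]
```

Call:
send_rows(
  plan=[
    [[0,0,-0.0001],[0,0,0.06],-0.1],
    [[0,0,-0.0002],[0,0,0.12],-0.1],
    [[0,0,-0.0003],[0,0,0.18],-0.1],
    [[0,0,-0.0004],[0,0,0.24],-0.1],
    [[0,0,-0.0005],[0,0,0.25],-0.1],
  ],
)

```text
clock: 9.35
eef_pos: [577.7, -162.6, 174.6]
tcp_rot: [3.141, 0.001, 1.238]
contact_force: [1.5, -4.3, -2.3]
opening: 0.48
```

```bash
python3 -c "
from h import *
show([577.2,-161.9,172],2.29)"
```

```text
clk 9.35 pos [ 577.7  -162.6   174.58] rot [3.1414e+00 1.1000e-03 1.2376e+00] q [-2.760e-01  3.990e-01  1.758e+00 -1.000e-03  9.840e-01 -1.513e+00] F [ 1.51 -4.33 -2.29] T [-0.81 -0.19  0.05] op 0.4796
shift [ 0.0005 -0.0007  0.0026] rv [-3.0000e-04  1.1000e-03 -1.0524e+00]
```

Call:
send_rows(
  plan=[
    [[-0.0002,0.0001,0],[0,0,0.02],-0.1],
    [[-0.0003,0.0002,0],[0,0,0.04],-0.1],
    [[-0.0004,0.0002,-0.0001],[0,0,0.07],-0.1],
    [[-0.0004,0.0002,-0.0001],[0,0,0.1],-0.1],
    [[-0.0004,0.0002,-0.0001],[0,0,0.1],-0.1],
  ],
)

```text
clock: 9.77
eef_pos: [577.6, -163.0, 174.7]
tcp_rot: [3.141, 0.001, 1.137]
contact_force: [0.0, -2.1, -0.3]
opening: 0.476
```

```bash
cat > st.py <<'E'
from h import *
s=status.sense();show([577.2,-161.9,172],2.29)
M=rot(s['tcp_rot']);print('Ftool',(M.T@s['contact_force']).round(2))
E
python3 st.py
```

```text
clk 9.77 pos [ 577.64 -163.02  174.71] rot [3.1415e+00 1.1000e-03 1.1374e+00] q [-2.770e-01  3.990e-01  1.758e+00 -1.000e-03  9.850e-01 -1.414e+00] F [ 0.02 -2.13 -0.35] T [-0.46 -0.04  0.02] op 0.4764
shift [ 0.0008 -0.0009  0.0027] rv [-5.0000e-04  1.0000e-03 -1.1526e+00]
Ftool [-1.93  0.92  0.35]
```

Call:
send_rows(
  plan=[
    [[-0.0001,0.0001,-0.0001],[0,0,0.05],-0.1],
    [[-0.0002,0.0001,-0.0002],[0,0,0.1],-0.1],
    [[-0.0003,0.0002,-0.0003],[0,0,0.15],-0.1],
    [[-0.0004,0.0002,-0.0004],[0,0,0.2],-0.1],
    [[-0.0004,0.0002,-0.0004],[0,0,0.2],-0.1],
  ],
)

```text
clock: 10.18
eef_pos: [577.5, -163.4, 175.2]
tcp_rot: [3.142, 0.001, 0.937]
contact_force: [0.1, -1.8, 1.3]
opening: 0.477
```

```bash
python3 st.py
```

```text
clk 10.18 pos [ 577.55 -163.43  175.22] rot [3.1415e+00 1.1000e-03 9.3690e-01] q [-2.780e-01  3.990e-01  1.757e+00 -1.000e-03  9.860e-01 -1.214e+00] F [ 0.08 -1.78  1.32] T [-0.41  0.1   0.  ] op 0.4771
shift [ 0.001  -0.0012  0.0032] rv [-7.0000e-04  1.0000e-03 -1.3531e+00]
Ftool [-1.39  1.12 -1.32]
```

Call:
send_rows(
  plan=[
    [[-0.0001,0.0001,-0.0002],[0,0,0.06],-0.1],
    [[-0.0002,0.0001,-0.0003],[0,0,0.12],-0.1],
    [[-0.0003,0.0002,-0.0005],[0,0,0.18],-0.1],
    [[-0.0004,0.0003,-0.0006],[0,0,0.24],-0.1],
    [[-0.0004,0.0003,-0.0006],[0,0,0.25],-0.1],
  ],
)

```text
clock: 10.6
eef_pos: [577.4, -163.8, 176.0]
tcp_rot: [3.142, 0.001, 0.687]
contact_force: [-1.4, -1.8, 2.5]
opening: 0.481
```

```bash
python3 st.py; python3 disc.py 1 w11_ 183.5
```

```text
clk 10.6 pos [ 577.44 -163.82  176.04] rot [3.1415e+00 1.1000e-03 6.8690e-01] q [-2.780e-01  3.980e-01  1.756e+00 -1.000e-03  9.880e-01 -9.650e-01] F [-1.36 -1.83  2.55] T [-0.27  0.17  0.04] op 0.4812
shift [ 0.001  -0.0016  0.004 ] rv [-9.0000e-04  9.0000e-04 -1.6031e+00]
Ftool [-2.21  0.55 -2.54]
10.6 [ 577.44 -163.82  176.04] cam [ 532.59 -107.92  296.64] [2.8558e+00 1.0000e-04 6.8770e-01] px [282.   318.86] [45 41] w [ 577.61 -162.76  183.5 ] tool [ 0.79 -0.71 -7.46]
```

View pics/w11_0.png

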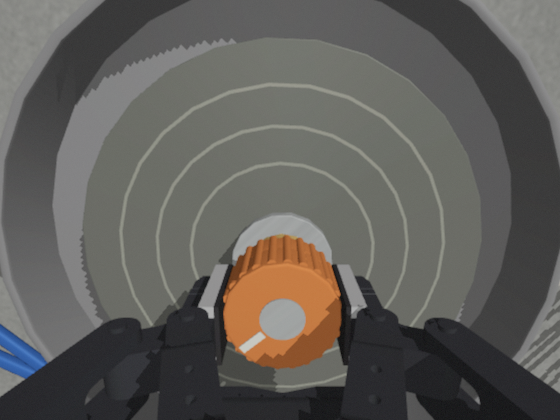

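Call:
send_rows(
  plan=[
    [[-0.0001,0,-0.0002],[0,0,0.06],-0.1],
    [[-0.0002,0,-0.0005],[0,0,0.12],-0.1],
    [[-0.0003,0,-0.0007],[0,0,0.18],-0.1],
    [[-0.0004,0,-0.0009],[0,0,0.24],-0.1],
    [[-0.0004,0,-0.0009],[0,0,0.25],-0.1],
  ],
)

```text
clock: 11.07
eef_pos: [577.1, -164.0, 177.2]
tcp_rot: [3.141, 0.001, 0.439]
contact_force: [-1.5, -1.7, 3.7]
opening: 0.473
```

```bash
python3 st.py
```

```text
clk 11.07 pos [ 577.1  -163.96  177.19] rot [3.1414e+00 1.0000e-03 4.3900e-01] q [-2.790e-01  3.960e-01  1.756e+00 -1.000e-03  9.900e-01 -7.170e-01] F [-1.52 -1.66  3.72] T [-0.22  0.2  -0.  ] op 0.4729
shift [ 0.001  -0.0018  0.0052] rv [-8.000e-04  9.000e-04 -1.851e+00]
Ftool [-2.09  0.85 -3.72]
```

Call:
send_rows(
  plan=[
    [[-0.0001,0,-0.0004],[0,0,0.03],-0.1],
    [[-0.0002,0.0001,-0.0007],[0,0,0.08],-0.1],
    [[-0.0003,0.0001,-0.0009],[0,0,0.13],-0.1],
    [[-0.0004,0.0001,-0.0012],[0,0,0.18],-0.1],
    [[-0.0004,0.0001,-0.0012],[0,0,0.2],-0.1],
  ],
)

```text
clock: 11.48
eef_pos: [576.7, -164.0, 178.2]
tcp_rot: [3.142, 0.001, 0.24]
contact_force: [-0.0, -0.8, 0.1]
opening: 0.477
```

```bash
python3 st.py
```

```text
clk 11.48 pos [ 576.73 -164.03  178.19] rot [3.1415e+00 1.0000e-03 2.4030e-01] q [-2.790e-01  3.940e-01  1.756e+00 -1.000e-03  9.920e-01 -5.190e-01] F [-0.02 -0.76  0.09] T [-0.21 -0.03  0.11] op 0.477
shift [ 0.001  -0.002   0.0062] rv [-1.0000e-03  7.0000e-04 -2.0497e+00]
Ftool [-0.2   0.73 -0.09]
```

Call:
send_rows(
  plan=[
    [[-0.0001,0,-0.0002],[0,0,0.05],-0.1],
    [[-0.0001,0,-0.0004],[0,0,0.1],-0.1],
    [[-0.0002,0,-0.0006],[0,0,0.15],-0.1],
    [[-0.0002,0,-0.0008],[0,0,0.2],-0.1],
    [[-0.0002,0,-0.0008],[0,0,0.2],-0.1],
  ],
)

```text
clock: 11.9
eef_pos: [576.5, -164.0, 178.9]
tcp_rot: [3.142, 0.001, 0.041]
contact_force: [0.5, -1.4, 0.1]
opening: 0.483
```

```bash
python3 st.py
```

```text
clk 11.9 pos [ 576.47 -163.96  178.92] rot [3.1416e+00 1.2000e-03 4.1100e-02] q [-0.279  0.393  1.756 -0.     0.994 -0.32 ] F [ 0.49 -1.44  0.11] T [-0.21  0.02  0.02] op 0.4826
shift [ 0.0008 -0.002   0.0069] rv [-1.3000e-03  7.0000e-04 -2.2489e+00]
Ftool [ 0.43  1.46 -0.12]
```

Call:
send_rows(
  plan=[
    [[0,0,-0.0002],[0,0,0.05],-0.1],
    [[0,0.0001,-0.0004],[0,0,0.1],-0.1],
    [[0,0.0001,-0.0006],[0,0,0.15],-0.1],
    [[0,0.0002,-0.0008],[0,0,0.2],-0.1],
    [[0,0.0002,-0.0009],[0,0,0.22],-0.1],
  ],
)

```text
clock: 12.32
eef_pos: [576.3, -164.0, 179.8]
tcp_rot: [3.141, 0.002, -0.177]
contact_force: [-1.8, -0.9, 0.1]
opening: 0.478
```

```bash
python3 st.py
```

```text
clk 12.32 pos [ 576.28 -164.04  179.76] rot [ 3.1414e+00  1.6000e-03 -1.7750e-01] q [-0.28   0.392  1.755 -0.     0.996 -0.102] F [-1.77 -0.85  0.15] T [-0.21  0.08  0.07] op 0.4776
shift [ 0.0005 -0.0023  0.0078] rv [-1.9000e-03  9.0000e-04 -2.4675e+00]
Ftool [-1.59  1.15 -0.14]
```

Call:
send_rows(
  plan=[
    [[-0.0001,0,-0.0003],[0,0,0.06],-0.1],
    [[-0.0002,0.0001,-0.0005],[0,0,0.12],-0.1],
    [[-0.0002,0.0001,-0.0008],[0,0,0.18],-0.1],
    [[-0.0002,0.0001,-0.001],[0,0,0.24],-0.1],
    [[-0.0002,0.0001,-0.0011],[0,0,0.25],-0.1],
  ],
)

```text
clock: 12.73
eef_pos: [575.9, -164.0, 180.7]
tcp_rot: [3.141, 0.002, -0.427]
contact_force: [-0.7, -1.0, -0.6]
opening: 0.475
```

```bash
python3 st.py
```

```text
clk 12.73 pos [ 575.91 -163.99  180.71] rot [ 3.1411e+00  1.9000e-03 -4.2710e-01] q [-0.28   0.391  1.755 -0.     0.998  0.147] F [-0.65 -0.98 -0.58] T [-0.16  0.03  0.05] op 0.475
shift [ 0.0003 -0.0024  0.0087] rv [-2.5000e-03  1.3000e-03 -2.7171e+00]
Ftool [-0.19  1.16  0.58]
```

Call:
send_rows(
  plan=[
    [[-0.0001,0,-0.0002],[0,0,0.06],-0.1],
    [[-0.0001,0,-0.0004],[0,0,0.12],-0.1],
    [[-0.0002,0.0001,-0.0006],[0,0,0.18],-0.1],
    [[-0.0002,0.0001,-0.0008],[0,0,0.24],-0.1],
    [[-0.0002,0.0001,-0.0009],[0,0,0.25],-0.1],
  ],
)

```text
clock: 13.15
eef_pos: [575.6, -163.9, 181.6]
tcp_rot: [3.141, 0.002, -0.676]
contact_force: [-0.6, -0.7, -0.2]
opening: 0.478
```

```bash
python3 st.py; python3 disc.py 1 w12_ 189
```

```text
clk 13.15 pos [ 575.62 -163.93  181.6 ] rot [ 3.1406e+00  2.0000e-03 -6.7620e-01] q [-0.28   0.389  1.755 -0.     1.     0.396] F [-0.59 -0.66 -0.23] T [-0.17  0.07  0.01] op 0.4781
shift [-0.     -0.0026  0.0096] rv [-2.8000e-03  1.7000e-03 -2.9662e+00]
Ftool [-0.05  0.88  0.23]
13.15 [ 575.62 -163.93  181.6 ] cam [ 620.72 -107.69  302.14] [ 2.8572e+00  2.0000e-04 -6.7540e-01] px [282.01 318.86] [45 41] w [ 576.46 -162.88  189.  ] tool [-0.01 -1.34 -7.4 ]
```

View pics/w12_0.png

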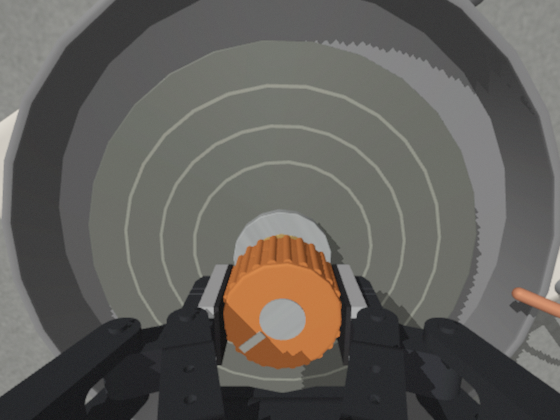

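Call:
send_rows(
  plan=[
    [[0,0,-0.0002],[0,0,0.06],-0.1],
    [[0,0.0001,-0.0005],[0,0,0.12],-0.1],
    [[0,0.0001,-0.0007],[0,0,0.18],-0.1],
    [[0,0.0002,-0.0009],[0,0,0.24],-0.1],
    [[0,0.0002,-0.001],[0,0,0.25],-0.1],
  ],
)

```text
clock: 13.62
eef_pos: [575.4, -163.9, 182.6]
tcp_rot: [3.14, 0.002, -0.924]
contact_force: [0.1, 0.9, 0.6]
opening: 0.478
```

```bash
python3 st.py
```

```text
clk 13.62 pos [ 575.39 -163.86  182.62] rot [ 3.1403e+00  2.2000e-03 -9.2380e-01] q [-0.28   0.388  1.754  0.     1.002  0.644] F [0.14 0.92 0.58] T [ 0.04  0.15 -0.03] op 0.4784
shift [-0.0005 -0.0026  0.0106] rv [ 3.4000e-03 -1.9000e-03  3.0694e+00]
Ftool [-0.65 -0.67 -0.58]
```

Call:
send_rows(
  plan=[
    [[0,0,-0.0003],[0,0,0.06],-0.1],
    [[0,0,-0.0005],[0,0,0.12],-0.1],
    [[0,0,-0.0008],[0,0,0.18],-0.1],
    [[0,0,-0.001],[0,0,0.24],-0.1],
    [[0,0,-0.0011],[0,0,0.25],-0.1],
  ],
)

```text
clock: 14.03
eef_pos: [575.2, -163.6, 183.6]
tcp_rot: [3.14, 0.002, -1.173]
contact_force: [-0.8, 0.9, -0.5]
opening: 0.479
```

```bash
python3 st.py
```

```text
clk 14.03 pos [ 575.21 -163.55  183.61] rot [ 3.1396e+00  2.5000e-03 -1.1726e+00] q [-2.800e-01  3.870e-01  1.754e+00  1.000e-03  1.004e+00  8.920e-01] F [-0.8   0.88 -0.52] T [0.16 0.18 0.03] op 0.4794
shift [-0.0007 -0.0025  0.0116] rv [ 3.9000e-03 -2.3000e-03  2.8206e+00]
Ftool [-1.12  0.4   0.52]
```

Call:
send_rows(
  plan=[
    [[0,0,-0.0002],[0,0,0.06],-0.1],
    [[-0.0001,0,-0.0004],[0,0,0.12],-0.1],
    [[-0.0001,0,-0.0006],[0,0,0.18],-0.1],
    [[-0.0002,0,-0.0008],[0,0,0.24],-0.1],
    [[-0.0002,0,-0.0009],[0,0,0.25],-0.1],
  ],
)

```text
clock: 14.45
eef_pos: [575.1, -163.2, 184.5]
tcp_rot: [3.139, 0.002, -1.421]
contact_force: [-0.7, 1.4, 0.7]
opening: 0.476
```

```bash
python3 st.py
```

```text
clk 14.45 pos [ 575.08 -163.22  184.51] rot [ 3.1389e+00  2.2000e-03 -1.4213e+00] q [-2.800e-01  3.860e-01  1.753e+00  1.000e-03  1.006e+00  1.141e+00] F [-0.72  1.38  0.72] T [0.15 0.12 0.03] op 0.4759
shift [-0.001  -0.0023  0.0125] rv [ 0.0038 -0.0026  2.5719]
Ftool [-1.47  0.5  -0.71]
```

Call:
send_rows(
  plan=[
    [[0,0,-0.0003],[0,0,0.06],-0.1],
    [[-0.0001,0,-0.0005],[0,0,0.12],-0.1],
    [[-0.0001,0.0001,-0.0008],[0,0,0.18],-0.1],
    [[-0.0002,0.0001,-0.001],[0,0,0.24],-0.1],
    [[-0.0002,0.0001,-0.0011],[0,0,0.25],-0.1],
  ],
)

```text
clock: 14.87
eef_pos: [575.0, -162.9, 185.5]
tcp_rot: [3.138, 0.002, -1.67]
contact_force: [-0.3, 1.5, -1.2]
opening: 0.479
```

```bash
python3 st.py
```

```text
clk 14.87 pos [ 574.98 -162.87  185.48] rot [ 3.1384e+00  1.7000e-03 -1.6697e+00] q [-2.790e-01  3.840e-01  1.753e+00  1.000e-03  1.008e+00  1.390e+00] F [-0.33  1.47 -1.22] T [ 0.18  0.01 -0.01] op 0.479
shift [-0.0012 -0.0022  0.0135] rv [ 0.0035 -0.0028  2.3235]
Ftool [-1.42  0.47  1.23]
```

Call:
send_rows(
  plan=[
    [[0,0,-0.0002],[0,0,0.06],-0.1],
    [[-0.0001,0,-0.0004],[0,0,0.12],-0.1],
    [[-0.0001,0,-0.0006],[0,0,0.18],-0.1],
    [[-0.0002,0,-0.0008],[0,0,0.24],-0.1],
    [[-0.0002,0,-0.0009],[0,0,0.25],-0.1],
  ],
)

```text
clock: 15.28
eef_pos: [575.1, -162.6, 186.4]
tcp_rot: [3.138, 0.001, -1.918]
contact_force: [0.0, 0.8, 0.2]
opening: 0.476
```

```bash
python3 st.py
```

```text
clk 15.28 pos [ 575.05 -162.57  186.41] rot [ 3.1382e+00  1.1000e-03 -1.9182e+00] q [-0.279  0.383  1.752  0.002  1.01   1.639] F [0.05 0.76 0.24] T [ 0.22 -0.05  0.07] op 0.4756
shift [-0.0013 -0.0018  0.0144] rv [ 0.0032 -0.0029  2.075 ]
Ftool [-0.73  0.22 -0.24]
```

Call:
send_rows(
  plan=[
    [[0,0,-0.0002],[0,0,0.06],-0.1],
    [[-0.0001,0,-0.0004],[0,0,0.12],-0.1],
    [[-0.0001,0,-0.0007],[0,0,0.18],-0.1],
    [[-0.0001,0,-0.0009],[0,0,0.24],-0.1],
    [[-0.0001,0,-0.001],[0,0,0.25],-0.1],
  ],
)

```text
clock: 15.7
eef_pos: [575.2, -162.3, 187.4]
tcp_rot: [3.138, 0.001, -2.167]
contact_force: [0.5, 1.8, -0.6]
opening: 0.481
```

```bash
python3 st.py
```

```text
clk 15.7 pos [ 575.21 -162.31  187.44] rot [ 3.1381e+00  6.0000e-04 -2.1665e+00] q [-0.278  0.382  1.751  0.002  1.012  1.887] F [ 0.47  1.77 -0.58] T [ 0.27 -0.08  0.01] op 0.4807
shift [-0.0014 -0.0015  0.0154] rv [ 0.003  -0.0028  1.8267]
Ftool [-1.73  0.6   0.59]
```

Call:
send_rows(
  plan=[
    [[0,0,-0.0002],[0,0,0.06],-0.1],
    [[-0.0001,0,-0.0004],[0,0,0.12],-0.1],
    [[-0.0001,0,-0.0007],[0,0,0.18],-0.1],
    [[-0.0002,0,-0.0009],[0,0,0.24],-0.1],
    [[-0.0002,0,-0.001],[0,0,0.25],-0.1],
  ],
)

```text
clock: 16.12
eef_pos: [575.4, -162.0, 188.4]
tcp_rot: [3.138, -0.0, -2.415]
contact_force: [0.5, 1.5, -1.5]
opening: 0.478
```

```bash
python3 st.py
```

```text
clk 16.12 pos [ 575.43 -162.01  188.38] rot [ 3.1380e+00 -1.0000e-04 -2.4148e+00] q [-2.780e-01  3.810e-01  1.750e+00  2.000e-03  1.013e+00  2.136e+00] F [ 0.46  1.55 -1.47] T [ 0.22 -0.07  0.01] op 0.4778
shift [-0.0014 -0.0012  0.0164] rv [ 0.0028 -0.0029  1.5784]
Ftool [-1.37  0.85  1.47]
```

Call:
send_rows(
  plan=[
    [[0,0,-0.0002],[0,0,0.06],-0.1],
    [[-0.0001,0,-0.0004],[0,0,0.12],-0.1],
    [[-0.0001,0,-0.0006],[0,0,0.18],-0.1],
    [[-0.0002,0,-0.0008],[0,0,0.24],-0.1],
    [[-0.0002,0,-0.0009],[0,0,0.25],-0.1],
  ],
)

```text
clock: 16.53
eef_pos: [575.6, -161.8, 189.2]
tcp_rot: [3.138, -0.001, -2.663]
contact_force: [0.1, 1.6, -2.0]
opening: 0.48
```

```bash
python3 st.py
```

```text
clk 16.53 pos [ 575.65 -161.84  189.18] rot [ 3.1381e+00 -8.0000e-04 -2.6631e+00] q [-2.780e-01  3.800e-01  1.749e+00  2.000e-03  1.015e+00  2.384e+00] F [ 0.1   1.57 -2.03] T [ 0.22 -0.22 -0.01] op 0.48
shift [-0.0014 -0.0008  0.0172] rv [ 0.0024 -0.003   1.3301]
Ftool [-0.81  1.34  2.03]
```

Call:
send_rows(
  plan=[
    [[0,0,-0.0003],[0,0,0],-0.1],
    [[0,0,-0.0006],[0,0,0],-0.1],
    [[0,0,-0.0008],[0,0,0],-0.1],
    [[0,0,-0.0008],[0,0,0],-0.1],
    [[0,0,-0.0008],[0,0,0],-0.1],
  ],
)

```text
clock: 16.95
eef_pos: [575.4, -161.9, 189.8]
tcp_rot: [3.138, -0.001, -2.662]
contact_force: [-1.0, -0.2, -3.6]
opening: 0.48
```

```bash
python3 st.py
```

```text
clk 16.95 pos [ 575.42 -161.9   189.79] rot [ 3.1379e+00 -1.3000e-03 -2.6621e+00] q [-2.780e-01  3.790e-01  1.749e+00  2.000e-03  1.017e+00  2.383e+00] F [-1.   -0.25 -3.56] T [-0.03  0.07 -0.05] op 0.4799
shift [-0.0016 -0.0009  0.0178] rv [ 0.0023 -0.0035  1.3311]
Ftool [1.   0.23 3.57]
```

Call:
send_rows(
  plan=[
    [[0,0,-0.0003],[0,0,0],-0.1],
    [[0,0,-0.0006],[0,0,0],-0.1],
    [[0,0,-0.001],[0,0,0],-0.1],
    [[0,0,-0.001],[0,0,0],-0.1],
    [[0,0,-0.001],[0,0,0],-0.1],
  ],
)

```text
clock: 17.37
eef_pos: [575.4, -161.9, 190.8]
tcp_rot: [3.138, -0.001, -2.662]
contact_force: [0.5, -0.6, -3.1]
opening: 0.477
```

```bash
python3 st.py
```

```text
clk 17.37 pos [ 575.38 -161.92  190.78] rot [ 3.1379e+00 -1.3000e-03 -2.6620e+00] q [-2.780e-01  3.780e-01  1.748e+00  2.000e-03  1.019e+00  2.383e+00] F [ 0.54 -0.59 -3.08] T [ 0.02 -0.02  0.  ] op 0.4765
shift [-0.0016 -0.0009  0.0188] rv [ 0.0022 -0.0036  1.3312]
Ftool [-0.21 -0.78  3.08]
```

Call:
send_rows(
  plan=[
    [[0,0,-0.002],[0,0,0],-0.1],
    [[0,0,-0.005],[0,0,0],-0.1],
    [[0,0,-0.009],[0,0,0],-0.1],
    [[0,0,-0.013],[0,0,0],-0.1],
    [[0,0,-0.017],[0,0,0],-0.1],
  ],
  squeeze=50,
)

```text
clock: 17.78
eef_pos: [575.5, -162.0, 208.4]
tcp_rot: [3.138, -0.001, -2.662]
contact_force: [-0.3, 0.0, -3.6]
opening: 0.478
```

```bash
python3 st.py
```

```text
clk 17.78 pos [ 575.55 -161.99  208.39] rot [ 3.1381e+00 -1.1000e-03 -2.6619e+00] q [-2.780e-01  3.590e-01  1.733e+00  2.000e-03  1.053e+00  2.383e+00] F [-0.29  0.02 -3.61] T [ 0.03  0.01 -0.02] op 0.4781
shift [-0.0015 -0.0008  0.0364] rv [ 0.0022 -0.0032  1.3313]
Ftool [0.24 0.14 3.61]
```

Call:
send_rows(
  plan=[
    [[0,0,-0.006],[0,0,0],-0.1],
    [[0,0,-0.014],[0,0,0],-0.1],
    [[0,0,-0.022],[0,0,0],-0.1],
    [[0,0,-0.028],[0,0,0],-0.1],
    [[0,0,-0.03],[0,0,0],-0.1],
  ],
)

```text
clock: 18.2
eef_pos: [576.3, -162.2, 240.1]
tcp_rot: [3.14, 0.001, -2.662]
contact_force: [0.6, -0.5, -4.2]
opening: 0.476
```

```bash
python3 -c "
from h import *
show([605,250,240],-1.9)"
```

```text
clk 18.2 pos [ 576.3  -162.25  240.08] rot [ 3.1396e+00  5.0000e-04 -2.6619e+00] q [-2.780e-01  3.260e-01  1.704e+00  2.000e-03  1.113e+00  2.383e+00] F [ 0.6  -0.53 -4.17] T [-0.   -0.08 -0.02] op 0.4761
shift [-0.2157  0.3525  0.0009] rv [ 0.0017  0.0012 -0.7619]
```

Call:
send_rows(
  plan=[
    [[-0.01,0.016,0],[0,0,-0.04],-0.1],
    [[-0.025,0.042,0],[0,0,-0.09],-0.1],
    [[-0.042,0.07,0],[0,0,-0.15],-0.1],
    [[-0.06,0.098,0],[0,0,-0.21],-0.1],
    [[-0.078,0.127,0],[0,0,-0.27],-0.1],
  ],
)

```text
clock: 18.62
eef_pos: [586.8, -12.4, 240.5]
tcp_rot: [3.14, 0.001, -2.39]
contact_force: [1.0, 0.1, -3.8]
opening: 0.475
```

```bash
python3 -c "
from h import *
show([616,280,240],-1.8)"
```

```text
clk 18.62 pos [586.8  -12.44 240.53] rot [ 3.1400e+00  1.1000e-03 -2.3897e+00] q [-2.500e-02  3.070e-01  1.730e+00  2.000e-03  1.105e+00  2.364e+00] F [ 0.97  0.06 -3.76] T [-0.03 -0.01 -0.02] op 0.475
shift [-0.2211  0.1937  0.0011] rv [ 0.0012  0.0015 -0.5897]
```

Call:
send_rows(
  plan=[
    [[-0.024,0.021,0],[0,0,-0.06],-0.1],
    [[-0.048,0.042,0],[0,0,-0.13],-0.1],
    [[-0.073,0.064,0],[0,0,-0.2],-0.1],
    [[-0.098,0.086,0],[0,0,-0.27],-0.1],
    [[-0.122,0.107,0],[0,0,-0.34],-0.1],
  ],
)

```text
clock: 19.03
eef_pos: [602.7, 150.8, 240.9]
tcp_rot: [3.14, 0.002, -2.046]
contact_force: [1.6, -0.5, -4.0]
opening: 0.474
```

```bash
python3 -c "
from h import *
show([616,280,240],-1.8)"
```

```text
clk 19.03 pos [602.68 150.84 240.93] rot [ 3.1404e+00  1.7000e-03 -2.0462e+00] q [2.420e-01 3.590e-01 1.654e+00 2.000e-03 1.129e+00 2.287e+00] F [ 1.59 -0.46 -3.99] T [ 0.01 -0.01  0.04] op 0.4745
shift [-0.1209  0.0473  0.0012] rv [ 0.0009  0.0018 -0.2462]
```

Call:
send_rows(
  plan=[
    [[-0.033,0.013,0],[0,0,-0.07],-0.1],
    [[-0.065,0.025,0],[0,0,-0.14],-0.1],
    [[-0.095,0.037,0],[0,0,-0.2],-0.1],
    [[-0.114,0.044,0],[0,0,-0.24],-0.1],
    [[-0.12,0.047,0],[0,0,-0.246],-0.1],
  ],
)

```text
clock: 19.45
eef_pos: [615.8, 282.5, 241.0]
tcp_rot: [3.141, 0.003, -1.796]
contact_force: [0.7, -0.3, -3.8]
opening: 0.473
```

```bash
python3 - <<'E'
from h import *
for k in range(6): P,im=snap("wrist",f"tray{k}")
for r in viewer.cut_out("parts_tray","wrist"):
    m=r["mask"].astype(np.uint8);c=max(cv2.findContours(m,0,2)[0],key=cv2.contourArea)
    pts=np.array([p2w(p[0],20,P)[:2] for p in c],np.float32);print(r['p'],r['extent'],cv2.minAreaRect(pts))
P2,im2=snap("top","top2")
show([616,280,240],-1.8)
for x in (-65,65):
  for y in(-75,75): pass
E
```

```text
0.6 [191.9, 113.7, 162.7, 140.4] ((618.122802734375, 285.5382995605469), (150.51344299316406, 130.37158203125), 78.6314468383789)
clk 19.85 pos [615.91 277.75 241.33] rot [ 3.1409e+00  1.7000e-03 -1.8019e+00] q [4.210e-01 4.410e-01 1.528e+00 2.000e-03 1.172e+00 2.222e+00] F [ 1.21  0.65 -3.34] T [ 0.03  0.03 -0.02] op 0.4734
shift [-0.0022  0.0004  0.0013] rv [ 0.0007  0.0017 -0.0019]
```

View pics/tray5.png

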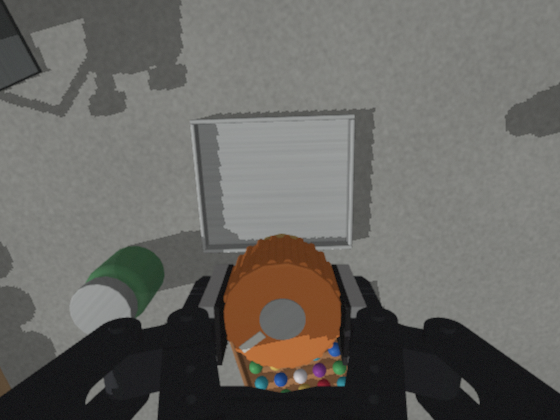

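View pics/top2.png

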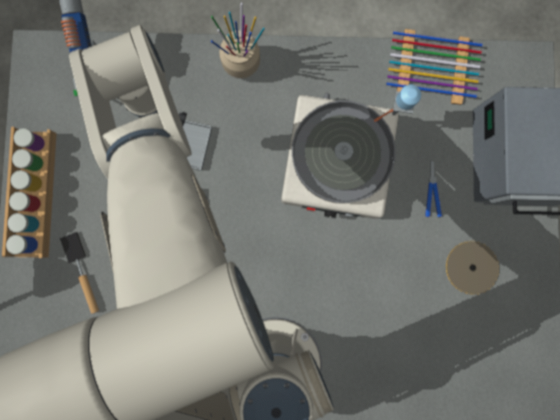

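```bash
python3 -c "
from h import *
show([617.5,284,70],-1.78)"
```

```text
clk 19.85 pos [615.91 277.75 241.33] rot [ 3.1409e+00  1.7000e-03 -1.8019e+00] q [4.210e-01 4.410e-01 1.528e+00 2.000e-03 1.172e+00 2.222e+00] F [ 1.21  0.65 -3.34] T [ 0.03  0.03 -0.02] op 0.4734
shift [-0.0062 -0.0002  0.1713] rv [ 0.0007  0.0017 -0.0219]
```

Call:
send_rows(
  plan=[
    [[-0.002,0,0.015],[0,0,-0.01],-0.1],
    [[-0.004,0,0.04],[0,0,-0.02],-0.1],
    [[-0.006,0,0.065],[0.001,0.002,-0.02],-0.1],
    [[-0.006,0,0.09],[0.001,0.002,-0.02],-0.1],
    [[-0.006,0,0.11],[0.001,0.002,-0.02],-0.1],
  ],
)

```text
clock: 20.27
eef_pos: [616.9, 282.7, 129.8]
tcp_rot: [3.141, -0.001, -1.783]
contact_force: [-0.1, -0.7, -3.7]
opening: 0.476
```

```bash
python3 -c "
from h import *
show([617.5,284,60],-1.78)"
```

```text
clk 20.27 pos [616.88 282.74 129.75] rot [ 3.1411e+00 -1.0000e-03 -1.7830e+00] q [ 4.280e-01  5.600e-01  1.604e+00 -1.000e-03  9.780e-01  2.211e+00] F [-0.07 -0.71 -3.66] T [ 0.01 -0.03  0.02] op 0.476
shift [-0.0014 -0.0004  0.0697] rv [ 0.0005 -0.001  -0.003 ]
```

Call:
send_rows(
  plan=[
    [[-0.001,0,0.018],[0,0,0],-0.1],
    [[-0.001,0,0.036],[0,0,0],-0.1],
    [[-0.001,0,0.054],[0,0,0],-0.1],
    [[-0.001,0,0.066],[0,0,0],-0.1],
    [[-0.001,0,0.07],[0,0,0],-0.1],
  ],
)

```text
clock: 20.68
eef_pos: [616.1, 282.5, 57.7]
tcp_rot: [3.139, -0.003, -1.784]
contact_force: [-0.6, 0.4, -4.1]
opening: 0.475
```

```bash
python3 - <<'E'
from h import *
for k in range(4): snap("wrist",f"set{k}")
P2,im2=snap("scene","scene2");cv2.imwrite('pics/scene2c.png',cv2.resize(im2[120:300,280:480],None,fx=3,fy=3)[:,:,::-1])
show([617.5,284,47],-1.78)
E
```

```text
clk 20.93 pos [617.9 283.9  61. ] rot [-3.1405e+00  1.0000e-04 -1.7833e+00] q [ 4.290e-01  6.460e-01  1.632e+00 -1.000e-03  8.620e-01  2.212e+00] F [ 0.33  0.7  -2.57] T [-0.04 -0.04  0.05] op 0.4742
shift [-0.      0.0004  0.014 ] rv [-0.0011  0.0001 -0.0033]
```

View pics/set3.png

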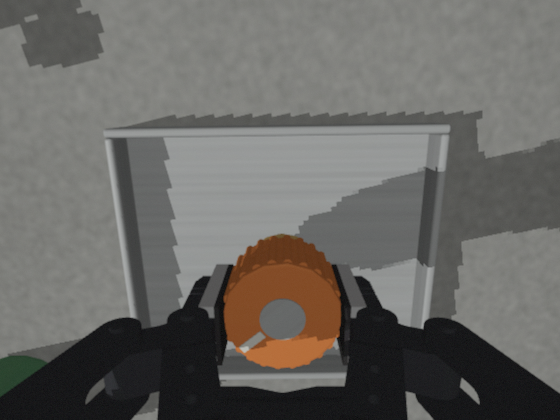

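View pics/scene2c.png

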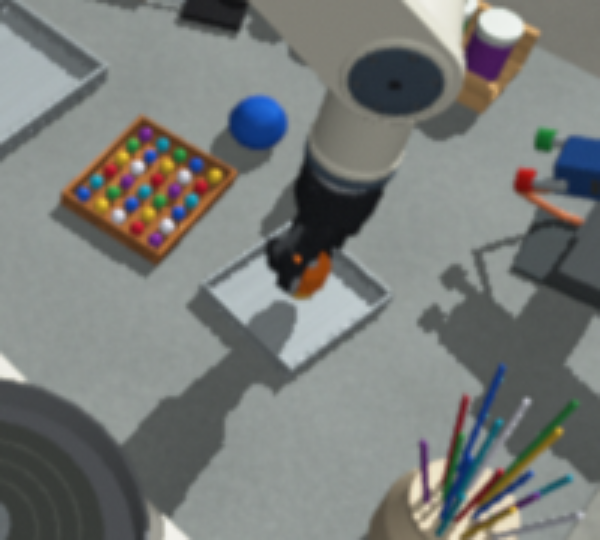

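Call:
send_rows(
  plan=[
    [[0,0,0.004],[0,0,0],-0.1],
    [[0,0,0.008],[0,0,0],-0.1],
    [[0,0,0.012],[0,0,0],-0.1],
    [[0,0,0.014],[0,0,0],-0.1],
    [[0,0,0.015],[0,0,0],-0.1],
  ],
)

```text
clock: 21.35
eef_pos: [617.6, 283.8, 45.5]
tcp_rot: [-3.141, -0.0, -1.783]
contact_force: [-0.4, -0.5, -3.3]
opening: 0.474
```

```bash
python3 st.py
```

```text
clk 21.35 pos [617.56 283.81  45.47] rot [-3.1411e+00 -3.0000e-04 -1.7832e+00] q [ 4.290e-01  6.670e-01  1.637e+00 -1.000e-03  8.380e-01  2.212e+00] F [-0.43 -0.47 -3.28] T [ 0.02 -0.01 -0.01] op 0.4739
shift [ 0.4442 -0.0545 -0.1264] rv [-6.00e-04  4.00e-04  2.21e+00]
Ftool [0.55 0.32 3.28]
```

Call:
send_rows(
  plan=[
    [[0,0,0.0],[0,0,0],-0.1],
    [[0,0,0.0005],[0,0,0],-0.1],
    [[0,0,0.001],[0,0,0],-0.1],
    [[0,0,0.0015],[0,0,0],-0.1],
    [[0,0,0.0015],[0,0,0],-0.1],
  ],
)

```text
clock: 21.77
eef_pos: [617.6, 283.8, 43.9]
tcp_rot: [-3.141, -0.0, -1.783]
contact_force: [-0.5, -0.6, -4.0]
opening: 0.472
```

```bash
python3 st.py
```

```text
clk 21.77 pos [617.57 283.78  43.92] rot [-3.1412e+00 -3.0000e-04 -1.7833e+00] q [ 4.290e-01  6.690e-01  1.637e+00 -1.000e-03  8.350e-01  2.212e+00] F [-0.5  -0.64 -3.98] T [ 0.02 -0.02 -0.01] op 0.4724
shift [ 0.4442 -0.0546 -0.1279] rv [-6.0000e-04  3.0000e-04  2.2099e+00]
Ftool [0.73 0.36 3.98]
```

Call:
send_rows(
  plan=[
    [[0,0,0.0003],[0,0,0],-0.1],
    [[0,0,0.0006],[0,0,0],-0.1],
    [[0,0,0.0009],[0,0,0],-0.1],
    [[0,0,0.0012],[0,0,0],-0.1],
    [[0,0,0.0012],[0,0,0],-0.1],
  ],
)

```text
clock: 22.18
eef_pos: [617.5, 283.8, 42.7]
tcp_rot: [-3.141, -0.0, -1.783]
contact_force: [-0.6, -0.6, -3.6]
opening: 0.475
```

```bash
python3 st.py
```

```text
clk 22.18 pos [617.54 283.78  42.68] rot [-3.1412e+00 -4.0000e-04 -1.7832e+00] q [ 4.290e-01  6.710e-01  1.638e+00 -1.000e-03  8.330e-01  2.212e+00] F [-0.58 -0.56 -3.61] T [0.01 0.02 0.03] op 0.4753
shift [ 0.4442 -0.0546 -0.1291] rv [-6.0000e-04  2.0000e-04  2.2099e+00]
Ftool [0.67 0.45 3.61]
```

Call:
send_rows(
  plan=[
    [[0,0,0.0002],[0,0,0],-0.1],
    [[0,0,0.0004],[0,0,0],-0.1],
    [[0,0,0.0006],[0,0,0],-0.1],
    [[0,0,0.0008],[0,0,0],-0.1],
    [[0,0,0.0008],[0,0,0],-0.1],
  ],
)

```text
clock: 22.6
eef_pos: [617.5, 283.8, 41.8]
tcp_rot: [-3.141, -0.0, -1.783]
contact_force: [-0.6, 0.2, -3.1]
opening: 0.475
```

```bash
python3 st.py
```

```text
clk 22.6 pos [617.51 283.76  41.81] rot [-3.1413e+00 -4.0000e-04 -1.7832e+00] q [ 4.290e-01  6.720e-01  1.638e+00 -1.000e-03  8.320e-01  2.212e+00] F [-0.62  0.23 -3.08] T [0.01 0.05 0.01] op 0.4748
shift [ 0.4442 -0.0546 -0.13  ] rv [-7.00e-04  1.00e-04  2.21e+00]
Ftool [-0.09  0.65  3.08]
```

Call:
send_rows(
  plan=[
    [[0,0,0.0002],[0,0,0],-0.1],
    [[0,0,0.0004],[0,0,0],-0.1],
    [[0,0,0.0006],[0,0,0],-0.1],
    [[0,0,0.0008],[0,0,0],-0.1],
    [[0,0,0.0008],[0,0,0],-0.1],
  ],
)

```text
clock: 23.02
eef_pos: [617.5, 283.8, 41.0]
tcp_rot: [-3.141, -0.0, -1.783]
contact_force: [-0.5, -0.1, -3.0]
opening: 0.482
```

```bash
python3 st.py
```

```text
clk 23.02 pos [617.54 283.77  41.03] rot [-3.1412e+00 -4.0000e-04 -1.7832e+00] q [ 4.290e-01  6.730e-01  1.638e+00 -1.000e-03  8.310e-01  2.212e+00] F [-0.47 -0.08 -3.01] T [-0.01  0.02 -0.04] op 0.4818
shift [ 0.4442 -0.0546 -0.1308] rv [-6.00e-04  2.00e-04  2.21e+00]
Ftool [0.18 0.44 3.01]
```

Call:
send_rows(
  plan=[
    [[0,0,0.0002],[0,0,0],-0.1],
    [[0,0,0.0004],[0,0,0],-0.1],
    [[0,0,0.0006],[0,0,0],-0.1],
    [[0,0,0.0008],[0,0,0],-0.1],
    [[0,0,0.0008],[0,0,0],-0.1],
  ],
)

```text
clock: 23.43
eef_pos: [617.7, 283.8, 40.7]
tcp_rot: [-3.141, -0.0, -1.783]
contact_force: [-1.7, -1.5, 3.8]
opening: 0.478
```

```bash
python3 st.py
```

```text
clk 23.43 pos [617.74 283.8   40.74] rot [-3.1408e+00 -2.0000e-04 -1.7832e+00] q [ 4.290e-01  6.730e-01  1.638e+00 -1.000e-03  8.300e-01  2.212e+00] F [-1.7  -1.47  3.8 ] T [-0.2   0.24  0.03] op 0.4779
shift [ 0.4443 -0.0544 -0.1311] rv [-6.00e-04  8.00e-04  2.21e+00]
Ftool [ 1.8   1.34 -3.8 ]
```

Call:
send_rows(
  plan=[
    [[0,0,0],[0,0,0],0],
    [[0,0,0],[0,0,0],0.05],
    [[0,0,0],[0,0,0],0.15],
    [[0,0,0],[0,0,0],0.25],
    [[0,0,0],[0,0,0],0.3],
  ],
  squeeze=20,
)

```text
clock: 23.85
eef_pos: [617.8, 283.9, 40.7]
tcp_rot: [-3.141, -0.0, -1.783]
contact_force: [0.4, -0.3, 0.2]
opening: 0.649
```

```bash
python3 st.py; python3 -c "
from h import *
snap('wrist','rel0')"
```

```text
clk 23.85 pos [617.8  283.85  40.67] rot [-3.1407e+00 -1.0000e-04 -1.7831e+00] q [ 4.290e-01  6.730e-01  1.638e+00 -1.000e-03  8.300e-01  2.212e+00] F [ 0.43 -0.3   0.19] T [-0.04 -0.02  0.02] op 0.6491
shift [ 0.4443 -0.0544 -0.1312] rv [-6.00e-04  9.00e-04  2.21e+00]
Ftool [ 0.2  -0.48 -0.19]
```

View pics/rel0.png

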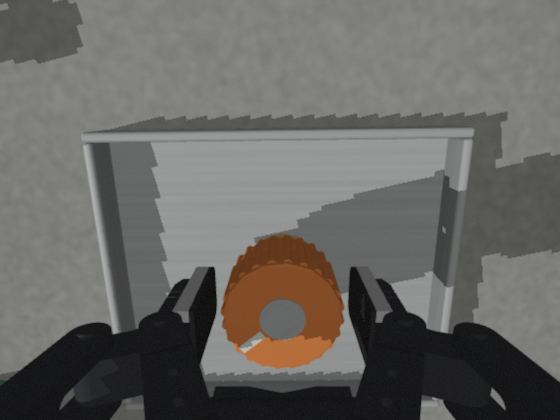

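The jaws are clear on both sides and the knob is standing upright at (282,315) inside the tray. I'll retreat straight up.

Call:
send_rows(
  plan=[
    [[0,0,-0.004],[0,0,0],0.3],
    [[0,0,-0.012],[0,0,0],0.3],
    [[0,0,-0.024],[0,0,0],0.3],
    [[0,0,-0.038],[0,0,0],0.3],
    [[0,0,-0.055],[0,0,0],0.3],
  ],
)

```text
clock: 24.32
eef_pos: [617.7, 283.8, 97.1]
tcp_rot: [-3.141, -0.0, -1.783]
contact_force: [0.5, -0.2, -0.0]
opening: 0.648
```

Call:
send_rows(
  plan=[
    [[0,0,-0.025],[0,0,0],0.3],
    [[0,0,-0.055],[0,0,0],0.3],
    [[0,0,-0.085],[0,0,0],0.3],
    [[0,0,-0.11],[0,0,0],0.3],
    [[0,0,-0.12],[0,0,0],0.3],
  ],
)

```text
clock: 24.73
eef_pos: [619.4, 284.7, 223.3]
tcp_rot: [-3.135, 0.004, -1.783]
contact_force: [1.2, -0.6, 0.2]
opening: 0.653
```

```bash
python3 st.py; python3 - <<'E'
from h import *
for i in range(8): snap('wrist',f'fin{i}')
P,im=snap('scene','scene3');cv2.imwrite('pics/scene3c.png',cv2.resize(im[120:380,180:480],None,fx=2,fy=2)[:,:,::-1])
show([617,284,200])
E
```

```text
clk 24.73 pos [619.36 284.7  223.31] rot [-3.135   0.0042 -1.7832] q [ 4.290e-01  4.630e-01  1.536e+00 -1.000e-03  1.135e+00  2.212e+00] F [ 1.18 -0.55  0.21] T [0.05 0.01 0.02] op 0.6525
shift [ 0.4457 -0.0526  0.0498] rv [1.00e-03 9.60e-03 2.21e+00]
Ftool [ 0.29 -1.27 -0.21]
clk 25.18 pos [616.98 283.57 215.55] rot [ 3.1404e+00 -1.6000e-03 -1.7832e+00] q [ 4.290e-01  4.710e-01  1.541e+00 -1.000e-03  1.131e+00  2.212e+00] F [ 0.14  0.18 -0.06] T [-0.02 -0.01  0.02] op 0.6504
shift [-0.0004  0.0001  0.0155] rv [0. 0. 0.]
```

View pics/fin7.png

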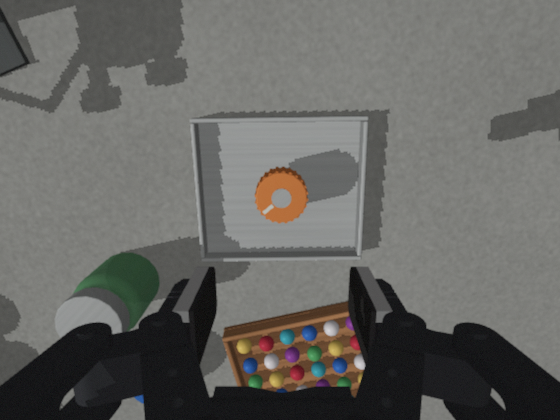

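View pics/scene3c.png

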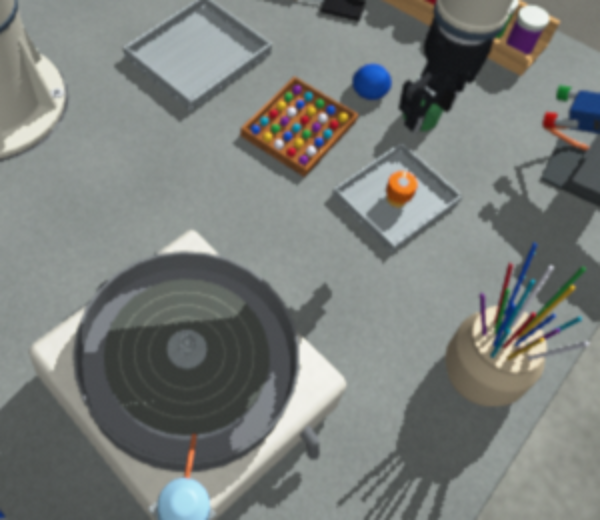

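The wrist view shows the knob standing upright near the tray's centre, at (281,195). The scene view shows a bare spindle and nothing else moved, and the gripper is clear.

```bash
python3 -c "
from rig import job
print(job.sign_off())"
```

```text
the job is handed in; nothing more can be done
None
```

I unscrewed the knob about 284° clockwise while following its rise of roughly 17 mm. I then lifted it off and set it down in the 130 x 150 mm steel tray, and handed the job in at about 25 s of the 72 s allowed.

- **Thread load:** the highest force I read was about 4–5 N, against the limit of about 10 N, but I only read the force at the end of each move. The sideways part came from a slight off-centre grip, which I corrected as I turned.
- **Running free:** before lifting fully, I raised the knob in two small steps. The vertical pull stayed at about 3–3.6 N, which is just the knob's weight.
- **Set-down:** first contact with the tray floor pushed back with about 7 N. The tool stood at 40.7 mm, close to the 42 mm I expected.
- **Last pictures:** the knob stands upright near the tray's centre, the spindle is bare, and the machine and everything else in view are where they were. The gripper is well above the tray and touching nothing.
- **Disagreement:** position readings swayed by 1–3 mm just after moves, so I let the arm settle before measuring. The estimates of the tray's centre differed by up to about 8 mm, and I aimed using the wrist camera's value, which also gave the right tray size.

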